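Change over the rack loader of a food-testing analyser

ROBOT

A 6-joint arm with a two-finger parallel gripper is mounted at the origin on the work surface. World frame = base frame: x ahead of the robot, y to its left, z up, the work surface at z = 0. Lengths are in m, angles in degrees, forces in N, time in s.
With the tool pointing down it reaches from about 0.4 to 0.825 m from the base axis. Payload 7 kg.
Tool frame: the origin (TCP) lies between the finger pads; the fingertips stand 19 mm ahead of it and the grasp point (between the pads) is the TCP; x points along the fingers, y is the direction in which the jaws open and shut, and the axes are right-handed (so a half turn about x gives the same grasp; the last joint's range is limited). The gripper opens to 88 mm and grips with 3 to 60 N. Pads are 19 mm wide; open, the fingers measure 130 mm over their backs; the gripper's body (78 mm by 193 mm) begins 47 mm behind the grasp point.
Start: joints at [91.049, 20.546, 0.682, 0, -70.136, -16.507], TCP at [0.18, 0.651, 0.246] pointing down, gripper open.
Joint ranges: [-176.03, 176.03], [-82.01, 121.73], [-58.28, 71.71], [-173.87, 95.51], [-174.79, -0.11], [-173.66, 173.66]. Speed limits (degrees/s): [136.94, 136.94, 172.46, 180, 180, 180].

INTERFACE

Orientations are given as [roll, pitch, yaw] about the fixed x, y, z axes, in that order (R = Rz(yaw) Ry(pitch) Rx(roll)).
In Python, from plant import * gives the robot as it stands.
- The arm moves only by the tool step_arm, never from a script. Its argument "steps" is a list of rows, each a list of 2 entries, a list of its own where there are three numbers: the shift along the tool's x, y, z in units of 0.02 m (1.0 is 0.02 m), then the turn about the tool's x in units of 6 degrees (1.0 is 6 degrees). A call has 1 to 20 rows; each row shifts and turns the commanded pose from where the row before left it, along the tool's axes as they then stand; what a row does not reach is not made up. A row lasts 1/12 s, in which the tool goes at most 41.7 mm and 7.16 degrees, less where a joint would pass 70% of its speed; a pose out of reach is approached as far as the arm can. A call with a number of a shift or a turn outside -1 to 1 is refused whole. A call with a gripper value outside its range is refused whole. "fingers" is the closure, from 0 (fully open) to 1 (shut), set as the call begins (left out, the last holds). The fingers move at their own pace and stop on an object; "grip_force" is the grip in N (left out, the last holds). Time passes only in rows, so rows that do not move let the fingers close. It gives the time, the measured TCP pose, the force and the opening at its end, in the units of the state.
- get_state(): the state, without advancing time (a new reading comes with each control period).
- capture(name): name is "side" or "top"; returns the picture (420x560x3 uint8, blue, green, red); there is no depth.
- camera_model(name): a dict with "intrinsics" (3x3 intrinsics, pixels), "rvec" (rotation vector, rad) and "tvec" (3), from world to camera coordinates, as OpenCV has them. Camera axes: x right, y down, z forward; pixel columns grow to the right and rows downward; lengths in m; the calibration is good to about 2 mm. A picture is of the moment at which its call begins. camera_model takes no time and is no camera call.
- close_job(): hands the job in, once; it reports no verdict.
The state is a dict: "time_s": time; "joints": joint angles; "qd": joint speeds; "joint_torque": joint torques, N m; "tcp_pos": TCP position; "eef_rot": TCP orientation; "contact_force": force on the tool from outside, world axes, zero at the start; "moment": the same for the moment, N m; "gripper_width": finger opening in m.
Only numpy, scipy, OpenCV 4.12 (cv2) and the standard library are available. Lean on these libraries where they do the work, as an engineer would, in place of code of your own. Each camera call takes 0.05 s, during which the arm holds its last target.

TASK

Change over the analyser's rack lane: pull up the spring collar of its gate, swing the gate right open and let the collar drop into its notch there, then slide the finished rack out from under the lips and stand it in the white tray. Slide every waiting rack in under the lips so that they stand in one closed-up row, foot to foot, the first right against the end stop; then lift the collar, swing the gate back shut across the lane and let the collar drop home so it is locked. Leave everything else on the bench where it stands.

Things in the scene. Friction and masses are not known exactly. Their poses are not given: they have to be found in the camera images.
- loader: Rack loader, fixed: aluminium deck 12 mm thick with one straight lane between side walls 127 mm apart; a low white module (top 137 mm above the bench) stands 95 mm beyond the end stop. Origin on the bench, mid-deck: x across the lane, y along it; racks go in towards -y. The lane holds three racks foot to foot, centred at y = -95, -35 and +25 mm. Gate post at x = -94, y = +72 mm. The deck is slick.
- lane_stop (a point): Middle of the end stop's face (stop 36 mm high), at lane floor height; axes as the loader's. From here 184 mm along +y each side wall carries an overhanging steel lip: inner edge 54.5 mm from the middle, underside 12 mm above the floor, 5 mm thick. So a rack's foot cannot be lowered in or lifted out there, only slid under the lips from the mouth.
- lane_mouth (a point): Centre of the open mouth at lane floor height (12 mm above the bench), 229 mm along +y from lane_stop; axes as the loader's. Here, with no lips above, a rack is set down or lifted off: no lip within 45 mm towards the stop, the deck ends 36 mm beyond. Short guides flare the entry from 127 to about 143 mm wide, ending 18 mm before this point.
- collar_grip (a point): On the vertical axis of the gate's spring collar: a steel sleeve, 33 mm across, ribbed, to grip from above; it reaches from 34 mm below to 16 mm above this point. Post cap and spring (23 mm across) stand up to 45 mm above the point. It is 74 mm above the bench when down and rises with the collar. The gate arm (95 mm long, its top 26 mm below this point) sticks out sideways at the foot.
- collar (a joint): Lift of the collar, m: 0 down in a notch, 0.015 fully up. A spring and its weight hold it down (6 N at 0, 11 N fully up). It turns only when lifted more than 0.009; then a tongue under it clears the notched crown. Let down within 0.1 rad of either end of its turn, it drops into the notch there and is locked.
- gate (a joint): Turn of collar and gate arm, rad, anticlockwise seen from above, with stops at both ends: 0 shut, the arm points along the loader's +x across the mouth, its near edge about 8 mm outside the third rack place; 1.57 open, the arm points along the loader's +y beside the mouth. Turns easily, stays where it is left.
- tray: White tray for finished racks, fixed on the bench: 176 x 104 x 28 mm (x, y, height), walls and floor 4 to 5 mm thick, open at the top. Origin on the bench under its centre, x along its length.
- rack_done_mid (a point): The finished rack, in the lane under the lips at the start. All racks are alike, about 0.3 kg, either way round: white foot 120 x 60 mm (x, y), 8 mm thick; block 100 x 46 mm above it; two capped jars at x = +-31 mm, tops 10 mm above this point; upright handle plate between them, 16 mm thick along x, 30 mm wide along y, top 48 mm above this point. The point is mid-rack, 48 mm above the underside.
- rack1_mid (a point): Waiting rack, on the open bench at the start; may be absent. Same shape, size and point as rack_done: middle of the rack, 48 mm above its underside; x along the 120 mm foot, z up; handle plate up to 48 mm above this point, 16 mm thick along x.
- rack2_mid (a point): Waiting rack, on the open bench at the start; may be absent. Same shape, size and point as rack_done: middle of the rack, 48 mm above its underside; x along the 120 mm foot, z up; handle plate up to 48 mm above this point, 16 mm thick along x.
- rack3_mid (a point): Waiting rack, on the open bench at the start; may be absent. Same shape, size and point as rack_done: middle of the rack, 48 mm above its underside; x along the 120 mm foot, z up; handle plate up to 48 mm above this point, 16 mm thick along x.
- jar_a: Not part of the job, to be left where it stands: a squat clear glass jar, 42 mm across, 60 mm high.
- jar_b: Not part of the job, to be left where it stands: a squat amber jar, 48 mm across, 70 mm high.
- beaker: Not part of the job, to be left where it stands: a glass beaker, 60 mm across, 80 mm high.
- wash_bottle: Not part of the job, to be left where it stands: a clear bottle, 60 mm across, 150 mm high.
- marker: Not part of the job, to be left where it stands: a white marker pen lying down, 120 mm long (origin at its underside).
- tip_box: Not part of the job, to be left where it stands: a grey box, 115 x 80 x 55 mm.
Things that resemble listed ones, but are neither listed nor needed, are in the scene too. Of the things that look like the tray, the larger one is meant.

How it is judged (in metres and radians):
On the way, in this order (a step that is already met when the one before it is completed fails the run):
1. The gate is swung right open and its collar has dropped into the notch there (value of joint gate above 1.4 rad and value of joint collar below 0.003 m), for 0.2 s.
2. The finished rack stands upright in the white tray, let go (x of rack_done_mid in the frame of tray between -0.035 and 0.035 m and y of rack_done_mid in the frame of tray between -0.032 and 0.032 m and z of rack_done_mid in the frame of tray between 0.046 and 0.06 m and angle between rack_done_mid's own z axis and vertical below 0.1 rad and contact force between the fingers and rack_done below 0.5 N), for 0.3 s.
3. Every waiting rack is under the lips, in a closed-up row against the end stop (x of rack1_mid in the frame of loader between -0.007 and 0.007 m and y of rack1_mid in the frame of loader between -0.125 and 0.075 m and z of rack1_mid in the frame of loader between 0.054 and 0.065 m and angle between the x axis of each of rack1_mid, rack2_mid, rack3_mid and the x axis of loader, either way round below 0.12 rad and angle between each of rack1_mid, rack2_mid, rack3_mid's own z axis and vertical below 0.08 rad and (horizontal distance between rack1_mid and rack2_mid below 0.065 m or horizontal distance between rack1_mid and rack3_mid below 0.065 m) and x of rack2_mid in the frame of loader between -0.007 and 0.007 m and y of rack2_mid in the frame of loader between -0.125 and 0.075 m and z of rack2_mid in the frame of loader between 0.054 and 0.065 m and (horizontal distance between rack2_mid and rack1_mid below 0.065 m or horizontal distance between rack2_mid and rack3_mid below 0.065 m) and x of rack3_mid in the frame of loader between -0.007 and 0.007 m and y of rack3_mid in the frame of loader between -0.125 and 0.075 m and z of rack3_mid in the frame of loader between 0.054 and 0.065 m and (horizontal distance between rack3_mid and rack1_mid below 0.065 m or horizontal distance between rack3_mid and rack2_mid below 0.065 m) and y of any of rack1_mid, rack2_mid, rack3_mid in the frame of loader below -0.089 m), for 0.3 s.
4. The gate is shut across the lane and its collar has dropped home (value of joint gate below 0.17 rad and value of joint collar below 0.003 m), for 0.3 s.
At the end, for the whole second after the job is handed in: Gate within 0.17 rad of shut, collar within 3 mm of fully down; finished rack upright on the tray's floor; every waiting rack flat under the lips, square to the lane, in a closed row from the end stop (first within 6 mm of it, each next within 5 mm of its neighbour); all at rest (all of step 3 and all of step 4 and x of rack_done_mid in the frame of tray between -0.035 and 0.035 m and y of rack_done_mid in the frame of tray between -0.032 and 0.032 m and z of rack_done_mid in the frame of tray between 0.046 and 0.06 m and angle between rack_done_mid's own z axis and vertical below 0.1 rad and linear speed of each of rack_done, rack1, rack2, rack3 below 0.02 m/s); the robot touches nothing.
It fails at once if One of the other things on the bench is moved more than 40 mm (distance of any of jar_a, jar_b, beaker, wash_bottle, marker, tip_box from where it was at the start of the episode above 0.04 m).
It fails at once if A jar, the beaker, the bottle or the box is knocked over (angle between any of jar_a, jar_b, beaker, wash_bottle, tip_box's own z axis and vertical above 0.5 rad).
Of rack1, rack2, rack3 only 2 to 3 are there at a start; the rules pass over those that are not, and their reading is None.
At some moment in a run one of rack1, rack2, rack3 may be knocked a few centimetres aside while the robot is not near it.
Once in a run the grip may slacken for a moment while it holds something.
It also fails if it takes over 210 s, if anything falls off the work surface, if the arm or the gripper's body presses on something with over 40 N, if the wrist force passes 120 N, or if a joint passes its speed limit or range.

## Working session

There is one attempt and no reset: what is moved stays moved. The work goes in short steps, Python scripts to look and compute and a tool call to move; the robot and the scene stay as the last step left them, time stands still between calls to the robot, and variables do not carry over. Pictures are saved under pics/ and viewed, and the job is handed in when it is done.

Besides the shell and the picture viewer there is one more tool, called as name(argument=value, ...), one argument or row to a line, values as JSON. step_arm: Moves the arm, as the interface text tells. Its arguments: {"type":"object","properties":{"steps":{"type":"array","items":{"type":"array"}},"fingers":{"type":"number"},"grip_force":{"type":"number"}},"required":["steps"]}

```bash
ls; mkdir -p pics; python3 - <<'E'
from plant import *
import cv2
for n in("side","top"):
    cv2.imwrite(f"pics/{n}0.png",capture(n)); print(n,camera_model(n))
print(get_state())
E
```

```text
pics
side {'intrinsics': array([[423.05648172,   0.        , 291.28403863],
       [  0.        , 423.05648172, 209.71589973],
       [  0.        ,   0.        ,   1.        ]]), 'rvec': array([ 0.58397853, -2.74903073,  1.06244377]), 'tvec': array([0.49178002, 0.20448266, 1.1097126 ])}
top {'intrinsics': array([[388.19618349,   0.        , 280.02624051],
       [  0.        , 388.19618349, 209.54532926],
       [  0.        ,   0.        ,   1.        ]]), 'rvec': array([ 2.16343124, -2.16968804,  0.1108839 ]), 'tvec': array([0.0088532 , 0.50903513, 0.90561098])}
{'time_s': 0.1, 'joints': array([ 9.10484871e+01,  2.05861484e+01,  6.39661409e-01, -1.66410878e-02,
       -7.01379218e+01, -1.65062362e+01]), 'qd': array([ 0.09580887, -0.02647884,  0.22327774,  0.11833156,  0.02812833,
       -0.08830511]), 'joint_torque': array([-2.08049451e-04, -5.84164417e+01,  2.93751258e+01,  7.01559439e+00,
        1.01602662e-02, -5.22772507e-05]), 'tcp_pos': array([0.17983482, 0.65017282, 0.24473802]), 'eef_rot': array([ 96.00726145,  89.91415322, -99.45615312]), 'contact_force': array([ 0.1717845 , -0.38449252,  0.34640895]), 'moment': array([-0.02268541,  0.03110647,  0.00030614]), 'gripper_width': 0.08771139704021047}
```

View pics/side0.png

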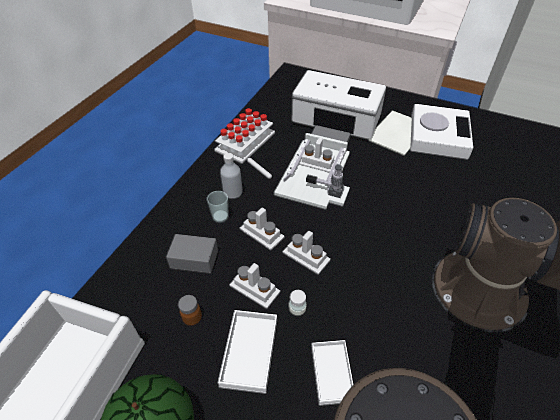

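View pics/top0.png

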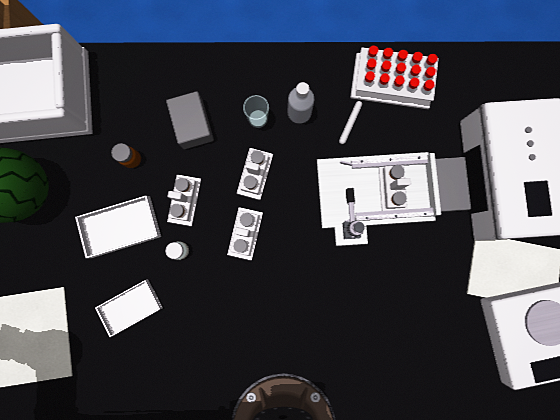

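```bash
cat > h.py <<'E'
import numpy as np, cv2
from plant import *
CM={n:camera_model(n) for n in("side","top")}
def proj(n,P):
    c=CM[n]; return cv2.projectPoints(np.float64(P).reshape(-1,1,3),c["rvec"],c["tvec"],c["intrinsics"],None)[0].reshape(-1,2)
def px(n,uv,z):
    c=CM[n];R=cv2.Rodrigues(c["rvec"])[0];C=-R.T@c["tvec"]
    d=R.T@np.linalg.inv(c["intrinsics"])@np.array([uv[0],uv[1],1.])
    return C+d*(z-C[2])/d[2]
def crop(n,box,out,k=None,img=None):
    im=capture(n) if img is None else img
    x0,y0,x1,y1=box; k=k or min(800/(x1-x0),600/(y1-y0))
    cv2.imwrite(out,cv2.resize(im[y0:y1,x0:x1],None,fx=k,fy=k,interpolation=cv2.INTER_CUBIC)); return im
def T(p,yaw):  # local->world fn, yaw deg
    a=np.radians(yaw);R=np.array([[np.cos(a),-np.sin(a),0],[np.sin(a),np.cos(a),0],[0,0,1]])
    return lambda P:np.atleast_2d(P)@R.T+np.array([p[0],p[1],0])
E
python3 - <<'E'
from h import *
for n in CM:
    R=cv2.Rodrigues(CM[n]["rvec"])[0];print(n,-R.T@CM[n]["tvec"])
t=cv2.imread("pics/top0.png");crop("top",(310,140,450,245),"pics/t1.png",img=t);crop("top",(70,140,270,290),"pics/t2.png",img=t)
for uv in [(318,158),(435,153),(441,217),(321,227)]: print(px("top",uv,0.012))
E
```

```text
side [0.22209141 0.74490863 0.95441571]
top [0.41171249 0.00534617 0.95382945]
[ 0.63850571 -0.08686178  0.012     ]
[ 0.65015167 -0.37651473  0.012     ]
[ 0.49118578 -0.38403579  0.012     ]
[ 0.467695  -0.0919272  0.012    ]
```

View pics/t1.png

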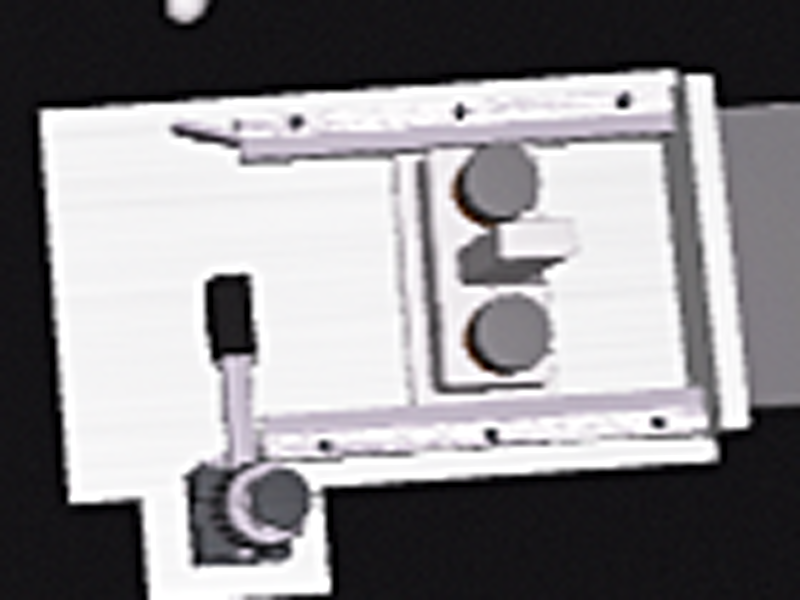

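View pics/t2.png

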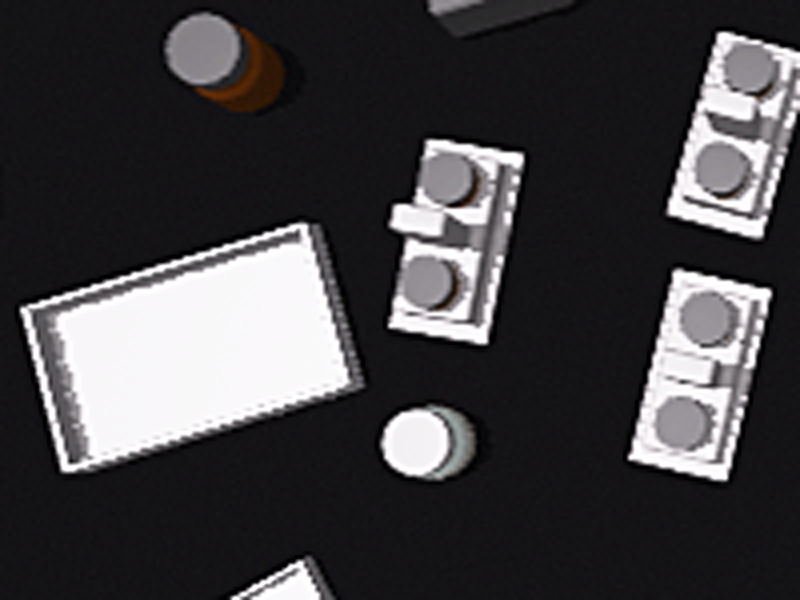

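```bash
cat > fit.py <<'E'
from h import *
from scipy.optimize import least_squares
def fit(model,obs,x0):
    # obs: list of (cam,uv,modelpoint)
    def f(p):
        t=T(p[:2],p[2]); return np.concatenate([proj(c,t(m))[0]-uv for c,uv,m in obs])
    r=least_squares(f,x0,loss="soft_l1"); return r.x, np.abs(r.fun).reshape(-1,2).round(1).tolist()
def cp(l,o,k): return [(a/k+o[0],b/k+o[1]) for a,b in l]
def wires(kind):
    L=[]
    def rect(hx,hy,z,cx=0,cy=0):
        P=[(cx-hx,cy-hy,z),(cx+hx,cy-hy,z),(cx+hx,cy+hy,z),(cx-hx,cy+hy,z)]
        L.extend([(P[i],P[(i+1)%4]) for i in range(4)])
    if kind=="rack": rect(.06,.03,0);rect(.06,.03,.008);rect(.008,.015,.096)
    if kind=="tray": rect(.088,.052,0);rect(.088,.052,.028)
    if kind=="loader":
        rect(.0855,.1325,.012,0,.0075)
        L.append(((-.0545,-.125,.029),(-.0545,.059,.029)));L.append(((.0545,-.125,.029),(.0545,.059,.029)))
        L.append(((-.0635,-.125,.012),(.0635,-.125,.012)))
        rect(.0165,.0165,.09,-.094,.072);rect(.0115,.0115,.119,-.094,.072)
    return L
def draw(im,n,kind,pose,z=0,col=(0,0,255),k=1,o=(0,0)):
    t=T(pose[:2],pose[2])
    for a,b in wires(kind):
        P=t(np.array([a,b]))+[0,0,z]; q=((proj(n,P)-o+.5)*k-.5).round().astype(int)
        cv2.line(im,tuple(map(int,q[0])),tuple(map(int,q[1])),col,1,cv2.LINE_AA)
def overlay(n,img,box,items,out):
    x0,y0,x1,y1=box;k=min(800/(x1-x0),600/(y1-y0))
    im=cv2.resize(img[y0:y1,x0:x1],None,fx=k,fy=k,interpolation=cv2.INTER_CUBIC)
    for kind,p,z in items: draw(im,n,kind,p,z,k=k,o=(x0,y0))
    cv2.imwrite(out,im)
E
python3 - <<'E'
from fit import *
F=[(.06,-.03,.008),(.06,.03,.008),(-.06,.03,.008),(-.06,-.03,.008)]
# image order TL,TR,BR,BL ; up=+x, left=+y
M=[F[1],F[0],F[3],F[2]]
def rk(c): 
    o=cp(c,(70,140),4); x0=np.r_[np.mean([px("top",u,.008)[:2] for u in o],0),0]
    return fit(None,[("top",u,m) for u,m in zip(o,M)],x0)
A=rk([(427,140),(523,152),(488,345),(388,328)])
B=rk([(718,32),(812,52),(762,240),(667,215)])
C=rk([(675,268),(772,290),(727,482),(628,462)])
o=cp([(22,307),(308,223),(350,378),(67,472)],(70,140),4)
Tm=[(-.088,.052,.028),(.088,.052,.028),(.088,-.052,.028),(-.088,-.052,.028)]
# tray long axis along image right = -y -> yaw ~ -75
D=fit(None,[("top",u,m) for u,m in zip(o,Tm)],[.38,.4,-75])
o=cp([(40,108),(70,503)],(310,140),5.714)
L=fit(None,[("top",o[0],(.0855,.14,.012)),("top",o[1],(-.0855,.14,.012)),("top",cp([(267,425)],(310,140),5.714)[0],(-.0545,.059,.029)),("top",cp([(242,155)],(310,140),5.714)[0],(.0545,.059,.029)),
 ("top",cp([(277,498)],(310,140),5.714)[0],(-.094,.072,.119))],[.55,-.2,0])
for n,v in zip("ABCDL",(A,B,C,D,L)): print(n,v[0].round(4),v[1])
t=cv2.imread("pics/top0.png");s=cv2.imread("pics/side0.png")
it=[("rack",A[0],0),("rack",B[0],0),("rack",C[0],0),("tray",D[0],0),("loader",L[0],0)]
overlay("top",t,(70,140,270,290),it,"pics/o1.png");overlay("top",t,(310,140,450,245),it,"pics/o2.png");overlay("side",s,(210,120,360,232),it,"pics/o3.png");overlay("side",s,(200,200,340,400),it,"pics/o4.png")
E
```

```text
A [ 0.535  0.243 -9.42 ] [[0.0, 0.5], [0.2, 0.3], [0.3, 0.1], [0.5, 0.2]]
B [  0.6008   0.0692 -14.624 ] [[0.0, 0.4], [0.2, 0.5], [0.0, 0.2], [0.2, 0.1]]
C [  0.4521   0.0925 -12.8852] [[0.1, 0.1], [0.3, 0.0], [0.2, 0.2], [0.4, 0.3]]
D [  0.4703   0.3977 -72.5848] [[0.2, 0.2], [0.6, 1.2], [0.6, 1.2], [0.2, 0.2]]
L [ 0.5583 -0.2297  3.1311] [[0.3, 0.1], [0.2, 0.0], [1.0, 1.7], [0.1, 0.9], [0.7, 0.1]]
```

View pics/o1.png

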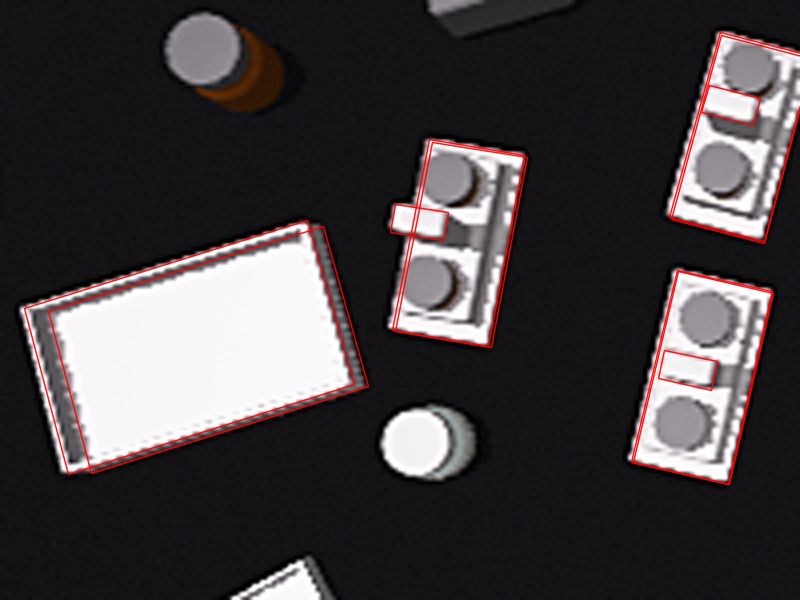

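View pics/o2.png

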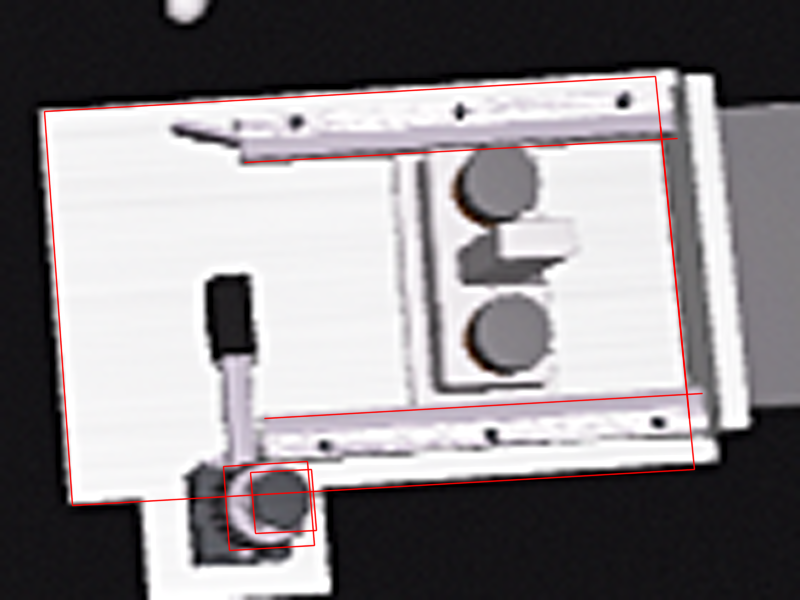

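View pics/o3.png

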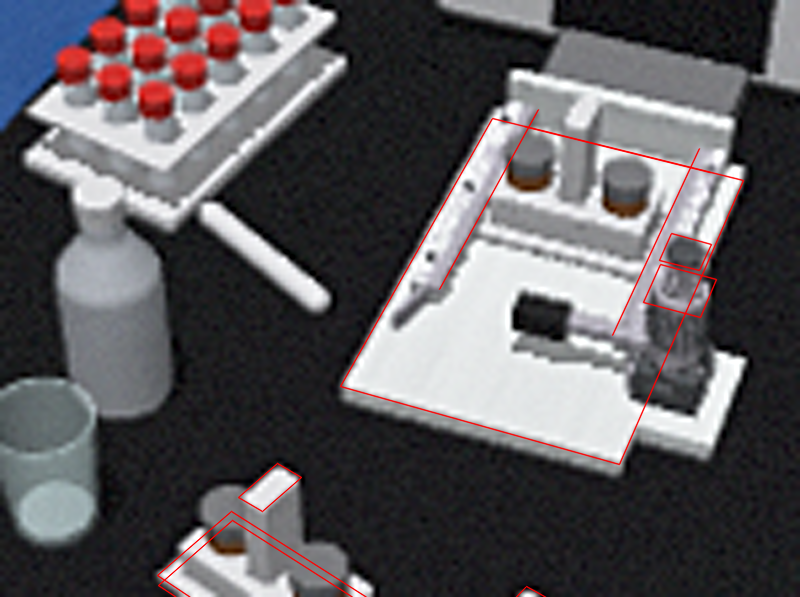

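View pics/o4.png

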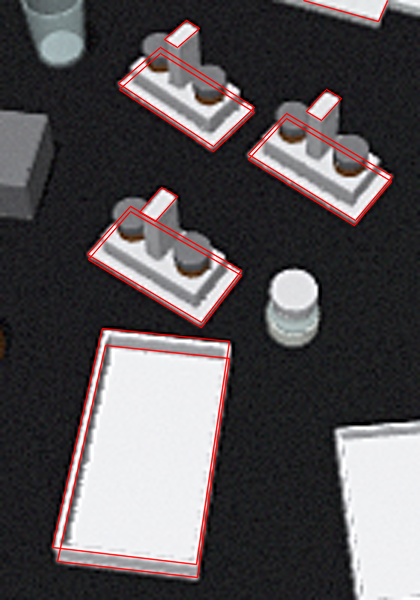

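```bash
cat >> h.py <<'E'
from scipy.spatial.transform import Rotation as Ro
LOADER=(0.5583,-0.2297,3.13); TRAY=(0.4703,0.3977,-72.58)
RA=(0.535,0.243,-9.42);RB=(0.6008,0.0692,-14.62);RC=(0.4521,0.0925,-12.89)
def lo(x,y,z=0): return T(LOADER[:2],LOADER[2])([[x,y,z]])[0]
def cur():
    s=get_state(); R=Ro.from_euler("xyz",s["eef_rot"],degrees=True).as_matrix(); return s,R
def go(x,y,z,yaw=None,turn=None):
    s,R=cur(); p=s["tcp_pos"]; j=np.degrees(np.arctan2(R[1,1],R[0,1]))
    d=0
    if yaw is not None: d=(yaw-j+90)%180-90
    a=np.radians(d); Rz=np.array([[np.cos(a),-np.sin(a),0],[np.sin(a),np.cos(a),0],[0,0,1]])
    sh=(Rz@R).T@(np.array([x,y,z])-p)/.02
    print("tcp",p.round(4),"jaw",j.round(1),"tilt",np.degrees(np.arccos(-R[2,0])).round(2),"j6",s["joints"][5].round(1),"w",s["gripper_width"].__round__(4),"F",s["contact_force"].round(1),"t",round(s["time_s"],1))
    print("  turn units",round(-d/6,2),"then shift",sh.round(2))
E
python3 - <<'E'
from h import *
print(lo(-.094,.072),lo(0,.104),lo(0,-.095),lo(0,.025))
t=lambda u,z:px("top",u,z)[:2].round(3)
print("bottle",t((303,88),.15),"beaker",t((256,100),.08),"done handle",t((310+537/5.714,140+238/5.714),.108))
p=lo(-.094,.072); go(p[0],p[1],.16,3)
E
```

```text
[ 0.46050891 -0.16293996  0.        ] [ 0.55262143 -0.12585515  0.        ] [ 0.56348716 -0.32455828  0.        ] [ 0.55693496 -0.20473729  0.        ]
bottle [ 0.759 -0.043] beaker [0.761 0.063] done handle [ 0.562 -0.266]
tcp [0.1798 0.6502 0.2447] jaw -105.5 tilt 0.09 j6 -16.5 w 0.0877 F [ 0.2 -0.4  0.3] t 0.1
  turn units 11.92 then shift [  4.23 -11.89 -41.33]
```

```bash
python3 - <<'E'
from h import *
p=lo(-.094,.072); go(p[0],p[1],.15,-86.87)
E
```

```text
tcp [0.1798 0.6502 0.2447] jaw -105.5 tilt 0.09 j6 -16.5 w 0.0877 F [ 0.2 -0.4  0.3] t 0.1
  turn units -3.1 then shift [  4.8   41.35 -11.79]
```

step_arm(
  steps=[
    [[0, 0, 0], -1],
    [[0, 0, -1], -1],
    [[0, 0.5, -1], -1],
    [[0, 1, -1], -0.1],
    [[0, 1, -1], 0],
    [[0, 1, -1], 0],
    [[0, 1, -1], 0],
    [[0, 1, -1], 0],
    [[0, 1, -1], 0],
    [[0, 1, -1], 0],
    [[0, 1, -1], 0],
    [[0, 1, -1], 0],
    [[0, 1, -1], 0],
    [[0, 1, 0], 0],
    [[0, 1, 0], 0],
    [[0, 1, 0], 0],
    [[0, 1, 0], 0],
    [[0, 1, 0], 0],
    [[0, 1, 0], 0],
    [[0, 1, 0], 0],
  ],
  fingers=0,
)

```text
time_s: 1.77
tcp_pos: [0.437, 0.3058, 0.2454]
eef_rot: [43.9, 90.0, -132.9]
contact_force: [0.1, -0.5, -0.2]
gripper_width: 0.0878
```

step_arm(
  steps=[
    [[0, 1, 0], 0],
    [[0, 1, 0], 0],
    [[0, 1, 0], 0],
    [[0, 1, 0], 0],
    [[0, 1, 0], 0],
    [[0, 1, 0], 0],
    [[0, 1, 0], 0],
    [[0, 1, 0], 0],
    [[0, 1, 0], 0],
    [[0, 1, 0], 0],
    [[0, 1, 0], 0],
    [[0, 1, 0], 0],
    [[0, 1, 0], 0],
    [[0, 1, 0], 0],
    [[0, 1, 0], 0],
    [[0, 1, 0], 0],
    [[0, 1, 0], 0],
    [[0, 1, 0], 0],
    [[0, 0, 0], 0],
    [[0, 0, 0], 0],
  ],
)

```text
time_s: 3.43
tcp_pos: [0.4564, -0.0535, 0.2455]
eef_rot: [-92.3, 90.0, 90.8]
contact_force: [0.5, 0.8, 0.4]
gripper_width: 0.0877
```

```bash
python3 - <<'E'
from h import *
p=lo(-.094,.072); go(p[0],p[1],.15,-86.87)
E
```

```text
tcp [ 0.4564 -0.0535  0.2455] jaw -87.0 tilt 0.0 j6 75.0 w 0.0877 F [0.5 0.8 0.4] t 3.4
  turn units -0.02 then shift [4.78 5.48 0.09]
```

step_arm(
  steps=[
    [[0, 1, 0], 0],
    [[0, 1, 0], 0],
    [[0, 1, 0], 0],
    [[0, 1, 0], 0],
    [[0, 1, 0], 0],
    [[0.5, 0.5, 0.1], 0],
    [[1, 0, 0], 0],
    [[1, 0, 0], 0],
    [[1, 0, 0], 0],
    [[0.3, 0, 0], 0],
    [[0, 0, 0], 0],
    [[0, 0, 0], 0],
  ],
)

```text
time_s: 4.43
tcp_pos: [0.461, -0.1619, 0.1699]
eef_rot: [50.6, 90.0, -126.3]
contact_force: [0.3, -0.5, 0.5]
gripper_width: 0.0875
```

```bash
python3 - <<'E'
from h import *
p=lo(-.094,.072); go(p[0],p[1],.078,-86.87)
crop("top",(310,140,450,245),"pics/g1.png");crop("side",(270,120,390,210),"pics/g2.png")
E
```

```text
tcp [ 0.461  -0.1619  0.1699] jaw -86.8 tilt 0.02 j6 89.4 w 0.0875 F [ 0.3 -0.5  0.5] t 4.4
  turn units 0.01 then shift [4.59 0.05 0.03]
```

View pics/g2.png

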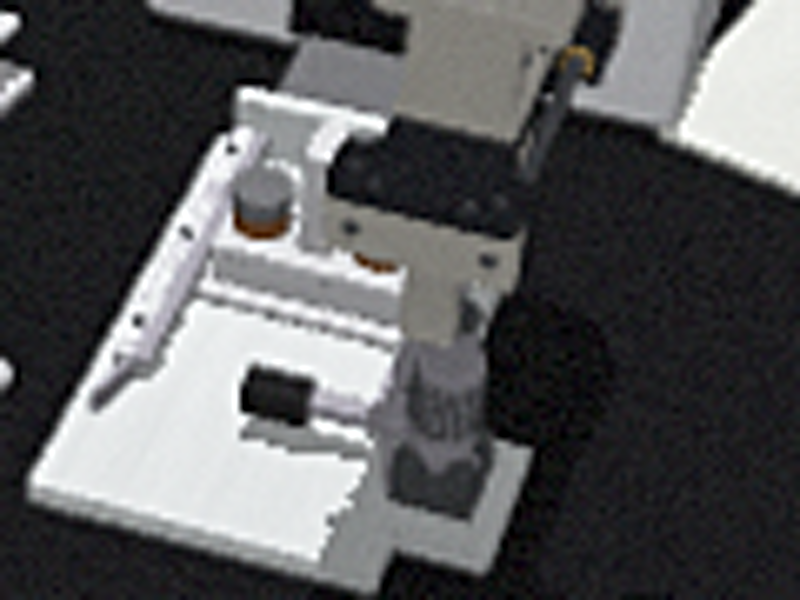

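step_arm(
  steps=[
    [[1, 0, 0], 0],
    [[1, 0, 0], 0],
    [[1, 0, 0], 0],
    [[1, 0, 0], 0],
    [[0.3, 0, 0], 0],
    [[0.2, 0, 0], 0],
    [[0, 0, 0], 0],
    [[0, 0, 0], 0],
  ],
)

```text
time_s: 5.2
tcp_pos: [0.4618, -0.1621, 0.0807]
eef_rot: [170.4, 89.9, -6.4]
contact_force: [-0.2, -0.4, 0.8]
gripper_width: 0.0876
```

step_arm(
  steps=[
    [[0, 0, 0], 0],
    [[0, 0, 0], 0],
    [[0, 0, 0], 0],
    [[0, 0, 0], 0],
    [[0, 0, 0], 0],
    [[0, 0, 0], 0],
    [[0, 0, 0], 0],
    [[0, 0, 0], 0],
    [[0, 0, 0], 0],
    [[0, 0, 0], 0],
  ],
  fingers=1,
  grip_force=40,
)

```text
time_s: 6.03
tcp_pos: [0.4609, -0.1642, 0.0798]
eef_rot: [76.4, 89.8, -100.4]
contact_force: [1.7, -19.1, -4.1]
gripper_width: 0.0314
```

step_arm(
  steps=[
    [[-0.3, 0, 0], 0],
    [[-0.3, 0, 0], 0],
    [[-0.1, 0, 0], 0],
    [[0, 0, 0], 0],
    [[0, 0, 0], 0],
    [[0, 0, 0], 0],
  ],
)

```text
time_s: 6.53
tcp_pos: [0.4609, -0.1642, 0.0932]
eef_rot: [73.7, 89.8, -103.1]
contact_force: [4.1, -19.6, -11.2]
gripper_width: 0.0313
```

step_arm(
  steps=[
    [[0, 0.1, 0], 0],
    [[0, 0, 0], 0],
    [[0, 0, 0], 0],
  ],
)

```text
time_s: 6.78
tcp_pos: [0.4609, -0.1647, 0.0928]
eef_rot: [35.0, 90.0, -141.9]
contact_force: [4.1, -8.1, -10.7]
gripper_width: 0.0314
```

step_arm(
  steps=[
    [[0, 0, 0], -0.7],
    [[0, 0, 0], -0.7],
    [[0, 0, 0], -0.7],
    [[0, 0, 0], -0.7],
    [[0, 0, 0], -0.7],
    [[0, 0, 0], 0],
    [[0, 0, 0], 0],
  ],
)

```text
time_s: 7.37
tcp_pos: [0.4609, -0.1648, 0.0928]
eef_rot: [24.8, 89.9, -131.0]
contact_force: [4.2, -8.7, -10.5]
gripper_width: 0.0313
```

```bash
python3 - <<'E'
from h import *
p=lo(-.094,.072); go(p[0],p[1],.078,3); print(get_state()["moment"])
E
```

```text
tcp [ 0.4609 -0.1648  0.0928] jaw -65.8 tilt 0.07 j6 110.7 w 0.0313 F [  4.2  -8.7 -10.5] t 7.4
  turn units -11.47 then shift [ 0.74 -0.01 -0.1 ]
[-2.98835350e+00 -1.39237927e+00 -2.50312711e-03]
```

step_arm(
  steps=[
    [[0, 0, 0], -0.8],
    [[0, 0, 0], -0.8],
    [[0, 0, 0], -0.8],
    [[0, 0, 0], -0.8],
    [[0, 0, 0], -0.8],
    [[0, 0, 0], 0],
    [[0.25, 0, 0], 0],
    [[0.3, 0, 0], 0],
    [[0, 0, 0], 0],
    [[0, 0, 0], 0],
  ],
)

```text
time_s: 8.2
tcp_pos: [0.4617, -0.1652, 0.0851]
eef_rot: [76.2, 89.8, -55.5]
contact_force: [-7.8, -4.9, 25.4]
gripper_width: 0.0316
```

step_arm(
  steps=[
    [[0, 0, 0], 0],
    [[0, 0, 0], 0],
    [[0, 0, 0], 0],
    [[0, 0, 0], 0],
    [[0, 0, 0], 0],
    [[0, 0, 0], 0],
  ],
  fingers=0.3,
)

```text
time_s: 8.7
tcp_pos: [0.461, -0.164, 0.0823]
eef_rot: [-47.0, 90.0, -178.9]
contact_force: [-0.2, 0.9, 0.3]
gripper_width: 0.0603
```

```bash
python3 - <<'E'
from h import *
p=lo(-.094,.072); go(p[0],p[1],.085,48)
crop("top",(310,140,450,245),"pics/g3.png");crop("side",(270,120,390,210),"pics/g4.png")
E
```

```text
tcp [ 0.461  -0.164   0.0823] jaw -41.8 tilt 0.03 j6 134.7 w 0.0603 F [-0.2  0.9  0.3] t 8.7
  turn units -14.97 then shift [-0.13  0.02 -0.05]
```

View pics/g4.png

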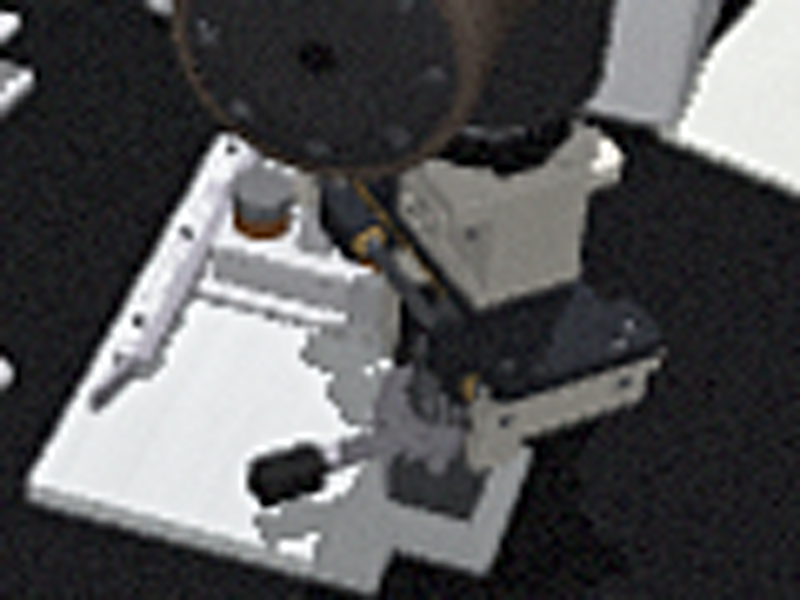

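step_arm(
  steps=[
    [[0, 0, 0], 1],
    [[0, 0, 0], 1],
    [[0, 0, 0], 1],
    [[0, 0, 0], 1],
    [[0, 0, 0], 1],
    [[0, 0, 0], 1],
    [[0, 0, 0], 1],
    [[0, 0, 0], 1],
    [[0, 0, 0], 1],
    [[0, 0, 0], 1],
    [[0, 0, 0], 1],
    [[0, 0, 0], 1],
    [[0, 0, 0], 1],
    [[0, 0, 0], 1],
    [[0, 0, 0], 1],
    [[0, 0, 0], 0],
    [[0, 0, 0], 0],
  ],
)

```text
time_s: 10.22
tcp_pos: [0.461, -0.164, 0.0825]
eef_rot: [51.0, 90.0, -170.6]
contact_force: [0.2, -0.1, -0.0]
gripper_width: 0.0615
```

```bash
python3 - <<'E'
from h import *
go(.461,-.1647,.085,48)
E
```

```text
tcp [ 0.461  -0.164   0.0825] jaw -131.7 tilt 0.01 j6 44.8 w 0.0615 F [ 0.2 -0.1 -0. ] t 10.2
  turn units 0.06 then shift [-0.12  0.03 -0.02]
```

step_arm(
  steps=[
    [[0, 0, 0], 0],
    [[0, 0, 0], 0],
    [[0, 0, 0], 0],
    [[0, 0, 0], 0],
    [[0, 0, 0], 0],
    [[0, 0, 0], 0],
  ],
  fingers=1,
)

```text
time_s: 10.72
tcp_pos: [0.4609, -0.1642, 0.0826]
eef_rot: [79.8, 90.0, -142.0]
contact_force: [-0.8, -2.1, 0.6]
gripper_width: 0.0314
```

step_arm(
  steps=[
    [[-0.2, 0, 0], 0],
    [[0, 0, 0], 0],
    [[0, 0, 0], 0],
    [[0, 0, 0], 0],
  ],
)

```text
time_s: 11.05
tcp_pos: [0.4607, -0.1642, 0.0861]
eef_rot: [39.3, 90.0, 177.4]
contact_force: [3.5, -4.5, -10.1]
gripper_width: 0.0315
```

step_arm(
  steps=[
    [[0, 0, 0], -0.8],
    [[0, 0, 0], -0.8],
    [[0, 0, 0], -0.8],
    [[0, 0, 0], -0.8],
    [[0, 0, 0], -0.8],
    [[0, 0, 0], -0.8],
    [[0, 0, 0], -0.8],
    [[0, 0, 0], -0.8],
    [[0, 0, 0], -0.8],
    [[0, 0, 0], -0.3],
    [[0, 0, 0], 0],
    [[0, 0, 0], 0],
  ],
)

```text
time_s: 12.05
tcp_pos: [0.4605, -0.1648, 0.0862]
eef_rot: [32.5, 89.9, -144.4]
contact_force: [1.1, -8.9, -10.7]
gripper_width: 0.0314
```

```bash
python3 - <<'E'
from h import *
go(.461,-.1647,.085,-87)
crop("side",(270,120,390,210),"pics/g5.png")
E
```

```text
tcp [ 0.4605 -0.1648  0.0862] jaw -86.8 tilt 0.09 j6 89.7 w 0.0314 F [  1.1  -8.9 -10.7] t 12.1
  turn units 0.03 then shift [ 0.06 -0.   -0.03]
```

View pics/g5.png

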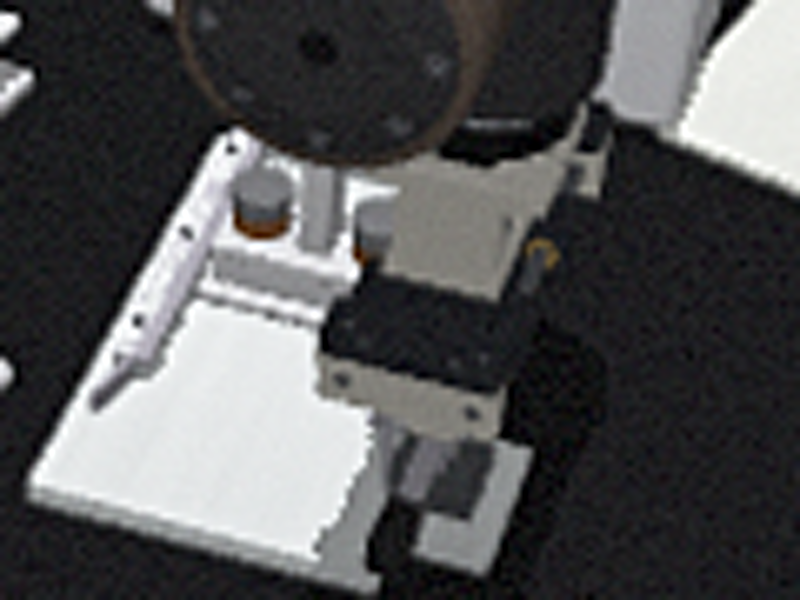

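step_arm(
  steps=[
    [[0.2, 0, 0], 0],
    [[0.2, 0, 0], 0],
    [[0.2, 0, 0], 0],
    [[0, 0, 0], 0],
    [[0, 0, 0], 0],
  ],
)

```text
time_s: 12.52
tcp_pos: [0.4605, -0.1648, 0.0744]
eef_rot: [32.7, 89.9, -144.2]
contact_force: [0.7, -8.5, -7.2]
gripper_width: 0.0314
```

step_arm(
  steps=[
    [[0, 0, 0], 0],
    [[0, 0, 0], 0],
    [[0, 0, 0], 0],
    [[0, 0, 0], 0],
    [[0, 0, 0], 0],
    [[0, 0, 0], 0],
    [[-0.5, 0, 0], 0],
    [[-1, 0, 0], 0],
    [[-1, 0, 0], 0],
    [[-1, 0, 0], 0],
    [[-1, 0, 0], 0],
    [[0, 0, 0], 0],
    [[0, 0, 0], 0],
  ],
  fingers=0,
)

```text
time_s: 13.6
tcp_pos: [0.4617, -0.1639, 0.1657]
eef_rot: [-179.2, 89.8, 4.0]
contact_force: [-0.5, 0.3, -1.3]
gripper_width: 0.0879
```

```bash
python3 - <<'E'
from h import *
p=lo(0,-.035);go(p[0],p[1],.17,3.13)
crop("side",(270,120,390,210),"pics/g6.png");crop("top",(310,140,450,245),"pics/g7.png")
E
```

```text
tcp [ 0.4617 -0.1639  0.1657] jaw -86.8 tilt 0.17 j6 89.7 w 0.0879 F [-0.5  0.3 -1.3] t 13.6
  turn units -15.0 then shift [-0.23  4.64  5.3 ]
```

View pics/g6.png

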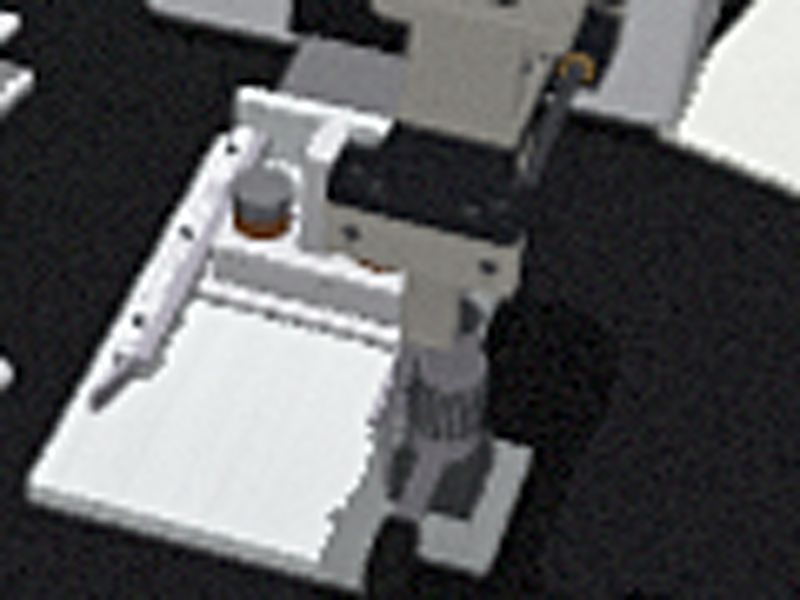

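step_arm(
  steps=[
    [[0, 0, 0], 1],
    [[0, 0, 0], 1],
    [[0, 0, 0], 1],
    [[0, 0, 0], 1],
    [[0, 0, 0], 1],
    [[0, 0, 0], 1],
    [[0, 0, 0], 1],
    [[0, 0, 0], 1],
    [[0, 0, 0], 1],
    [[0, 0, 0], 1],
    [[0, 0, 0], 1],
    [[0, 0, 0], 1],
    [[0, 0, 0], 1],
    [[0, 0, 0], 1],
    [[0, 0, 0], 1],
    [[0, 0, 0], 0],
  ],
)

```text
time_s: 15.03
tcp_pos: [0.4604, -0.164, 0.1634]
eef_rot: [84.3, 89.9, 177.2]
contact_force: [0.1, -1.1, -0.4]
gripper_width: 0.0876
```

step_arm(
  steps=[
    [[0, -1, -1], 0],
    [[0, -1, -1], 0],
    [[0, -1, -1], 0],
    [[0, -1, -1], 0],
    [[0, -0.8, -0.5], 0],
    [[0, -0.5, 0], 0],
    [[0, 0, 0], 0],
    [[0, 0, 0], 0],
  ],
  fingers=0.4,
)

```text
time_s: 15.7
tcp_pos: [0.5712, -0.2477, 0.1633]
eef_rot: [71.7, 89.9, 164.9]
contact_force: [-0.2, 0.2, 1.0]
gripper_width: 0.0524
```

```bash
python3 - <<'E'
from h import *
p=lo(0,-.035);go(p[0],p[1],.096,3.13)
crop("side",(270,120,390,210),"pics/d1.png");crop("top",(310,140,450,245),"pics/d2.png")
E
```

```text
tcp [ 0.5712 -0.2477  0.1633] jaw -176.8 tilt 0.13 j6 8.8 w 0.0524 F [-0.2  0.2  1. ] t 15.7
  turn units 0.02 then shift [ 3.37  0.59 -0.82]
```

View pics/d1.png

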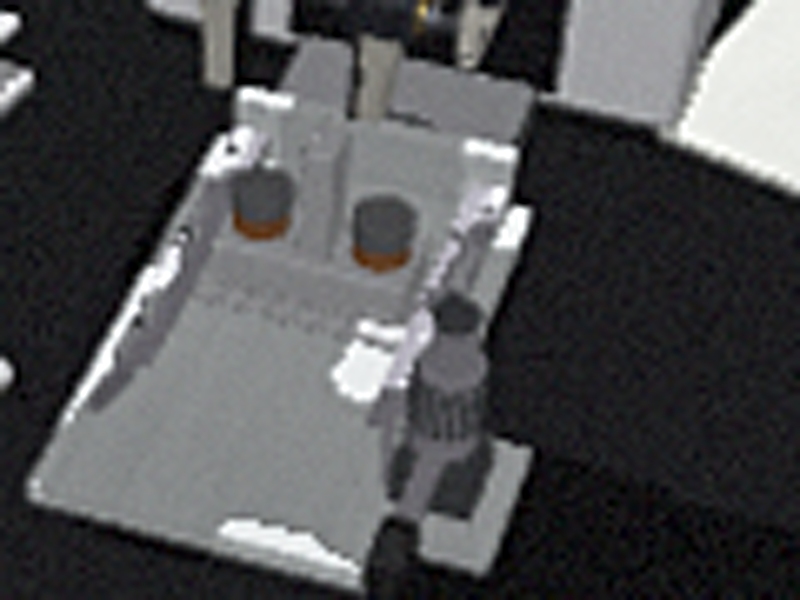

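step_arm(
  steps=[
    [[0, 0.6, -0.8], 0],
    [[0, 0, 0], 0],
    [[1, 0, 0], 0],
    [[1, 0, 0], 0],
    [[1, 0, 0], 0],
    [[0.3, 0, 0], 0],
    [[0, 0, 0], 0],
    [[0, 0, 0], 0],
  ],
)

```text
time_s: 16.47
tcp_pos: [0.5608, -0.2646, 0.0993]
eef_rot: [-164.8, 90.0, -71.6]
contact_force: [-0.3, -0.5, 1.3]
gripper_width: 0.0529
```

step_arm(
  steps=[
    [[0, 0, 0], 0],
    [[0, 0, 0], 0],
    [[0, 0, 0], 0],
    [[0, 0, 0], 0],
    [[0, 0, 0], 0],
    [[0, 0, 0], 0],
    [[0, 0, 0], 0],
    [[0, 0, 0], 0],
  ],
  fingers=1,
  grip_force=40,
)

```text
time_s: 17.13
tcp_pos: [0.5609, -0.2648, 0.0988]
eef_rot: [-112.2, 90.0, -19.1]
contact_force: [0.4, 0.5, 1.9]
gripper_width: 0.0158
```

```bash
python3 - <<'E'
from h import *
p=lo(0,.108);go(p[0],p[1],.096,3.13)
E
```

```text
tcp [ 0.5609 -0.2648  0.0988] jaw -176.9 tilt 0.03 j6 10.4 w 0.0158 F [0.4 0.5 1.9] t 17.1
  turn units 0.0 then shift [0.14 0.03 7.16]
```

step_arm(
  steps=[
    [[0, 0, 0.3], 0],
    [[0, 0, 0.5], 0],
    [[0, 0, 0.5], 0],
    [[0, 0, 0.5], 0],
    [[0, 0, 0.5], 0],
    [[0, 0, 0.5], 0],
    [[0, 0, 0.5], 0],
    [[0, 0, 0.5], 0],
    [[0, 0, 0.5], 0],
    [[0, 0, 0.5], 0],
    [[0, 0, 0.5], 0],
    [[0, 0, 0.5], 0],
    [[0, 0, 0.5], 0],
    [[0, 0, 0.5], 0],
    [[0, 0, 0.5], 0],
    [[0, 0, 0.3], 0],
    [[0, 0, 0], 0],
    [[0, 0, 0], 0],
  ],
)

```text
time_s: 18.63
tcp_pos: [0.5525, -0.1114, 0.0988]
eef_rot: [-31.1, 89.9, 62.1]
contact_force: [-0.5, 4.1, 7.2]
gripper_width: 0.0158
```

```bash
python3 - <<'E'
from h import *
p=lo(0,.108);go(p[0],p[1],.096,3.13)
crop("side",(270,120,390,210),"pics/d3.png");crop("top",(310,140,450,245),"pics/d4.png")
E
```

```text
tcp [ 0.5525 -0.1114  0.0988] jaw -176.8 tilt 0.06 j6 -5.2 w 0.0158 F [-0.5  4.1  7.2] t 18.6
  turn units 0.01 then shift [ 0.14  0.03 -0.52]
```

View pics/d3.png

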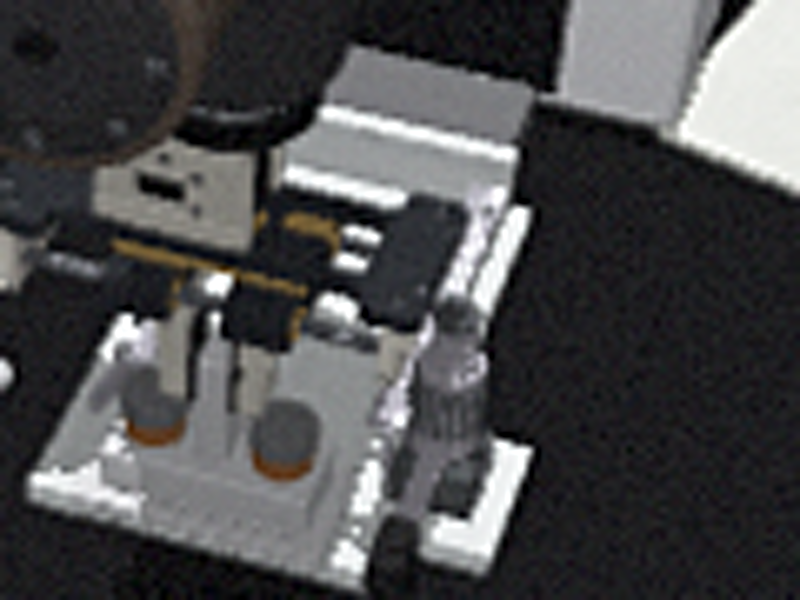

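step_arm(
  steps=[
    [[0, 0, 0], 0],
    [[-0.5, 0, 0], 0],
    [[-1, 0, 0], 0],
    [[-1, 0, 0], 0],
    [[-1, 0, 0], 0],
    [[-1, 0, 0], 0],
    [[-0.9, 0, 0], 0],
    [[0, 0, 0], 0],
  ],
  grip_force=60,
)

```text
time_s: 19.4
tcp_pos: [0.5534, -0.1126, 0.2099]
eef_rot: [-88.9, 89.8, 4.3]
contact_force: [1.6, -0.3, -1.9]
gripper_width: 0.0154
```

step_arm(
  steps=[
    [[0, 0, 0], -1],
    [[0, 0, 0], -1],
    [[0, 0, 0], -1],
    [[0, 0, 0], -1],
    [[0, 0, 0], -1],
    [[0, 0, 0], -1],
    [[0, 0, 0], -1],
    [[0, 0, 0], -1],
    [[0, 0, 0], -1],
    [[0, 0, 0], -1],
    [[0, 0, 0], -1],
    [[0, 0, 0], -1],
    [[0, 0, 0], -1],
    [[0, 0, 0], -1],
    [[0, 0, 0], -1],
    [[0, 0, 0], -1],
    [[0, 0, 0], -1],
    [[0, 0, 0], -0.4],
    [[0, 0, 0], 0],
  ],
)

```text
time_s: 20.98
tcp_pos: [0.5512, -0.1125, 0.2051]
eef_rot: [-28.3, 89.8, 169.3]
contact_force: [0.2, -0.5, -2.8]
gripper_width: 0.0161
```

```bash
python3 - <<'E'
from h import *
go(*TRAY[:2],.21,TRAY[2])
E
```

```text
tcp [ 0.5512 -0.1125  0.2051] jaw -72.4 tilt 0.17 j6 99.3 w 0.0161 F [ 0.2 -0.5 -2.8] t 21.0
  turn units 0.04 then shift [ -0.22 -25.55  -3.78]
```

step_arm(
  steps=[
    [[0, -0.5, 0], 0],
    [[0, -1, -0.15], 0],
    [[0, -1, -0.15], 0],
    [[0, -1, -0.15], 0],
    [[0, -1, -0.15], 0],
    [[0, -1, -0.15], 0],
    [[0, -1, -0.15], 0],
    [[0, -1, -0.15], 0],
    [[0, -1, -0.15], 0],
    [[0, -1, -0.15], 0],
    [[0, -1, -0.15], 0],
    [[0, -1, -0.15], 0],
    [[0, -1, -0.15], 0],
    [[0, -1, -0.15], 0],
    [[0, -1, -0.15], 0],
    [[0, -1, -0.15], 0],
    [[0, -1, -0.15], 0],
    [[0, -1, -0.15], 0],
    [[0, -1, -0.15], 0],
    [[0, -1, -0.15], 0],
  ],
)

```text
time_s: 22.65
tcp_pos: [0.4879, 0.2771, 0.2059]
eef_rot: [3.5, 89.9, -159.1]
contact_force: [-0.7, 0.1, -3.2]
gripper_width: 0.0153
```

step_arm(
  steps=[
    [[0, -1, -0.15], 0],
    [[0, -1, -0.15], 0],
    [[0, -1, -0.15], 0],
    [[0, -1, -0.15], 0],
    [[0, -1, -0.15], 0],
    [[0, -0.6, -0.15], 0],
    [[0, 0, 0], 0],
    [[0, 0, 0], 0],
  ],
)

```text
time_s: 23.32
tcp_pos: [0.472, 0.3888, 0.206]
eef_rot: [31.1, 89.9, -131.3]
contact_force: [-0.1, -0.7, -1.5]
gripper_width: 0.0154
```

```bash
python3 - <<'E'
from h import *
go(*TRAY[:2],.093,TRAY[2])
crop("side",(160,200,360,400),"pics/e1.png");crop("top",(70,140,270,290),"pics/e2.png")
E
```

```text
tcp [0.472  0.3888 0.206 ] jaw -72.4 tilt 0.07 j6 49.8 w 0.0154 F [-0.1 -0.7 -1.5] t 23.3
  turn units 0.02 then shift [ 5.65 -0.45 -0.06]
```

View pics/e1.png

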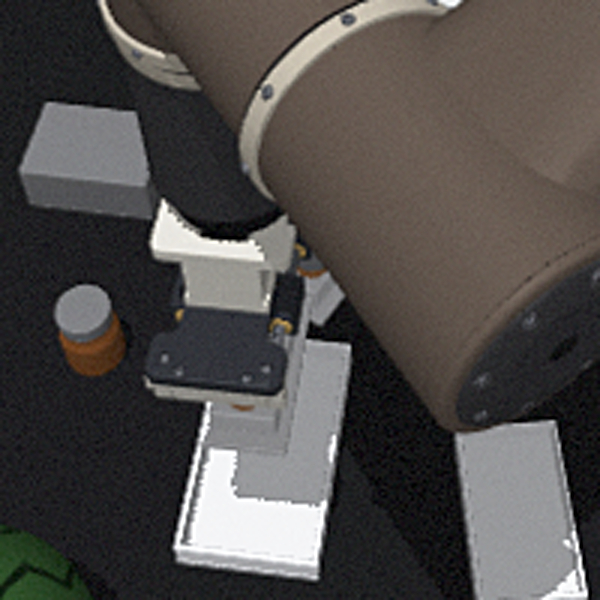

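step_arm(
  steps=[
    [[0, -0.4, 0], 0],
    [[1, 0, 0], 0],
    [[1, 0, 0], 0],
    [[1, 0, 0], 0],
    [[1, 0, 0], 0],
    [[1, 0, 0], 0],
    [[0.4, 0, 0], 0],
    [[0.2, 0, 0], 0],
    [[0.1, 0, 0], 0],
    [[0, 0, 0], 0],
    [[0, 0, 0], 0],
  ],
)

```text
time_s: 24.33
tcp_pos: [0.4707, 0.3965, 0.0937]
eef_rot: [-147.4, 89.9, 50.1]
contact_force: [0.3, 0.6, -2.1]
gripper_width: 0.0159
```

```bash
python3 - <<'E'
from h import *
go(*TRAY[:2],.092,TRAY[2])
crop("side",(160,200,360,400),"pics/e3.png");crop("top",(70,140,270,290),"pics/e4.png")
E
```

```text
tcp [0.4707 0.3965 0.0937] jaw -72.5 tilt 0.1 j6 49.3 w 0.0159 F [ 0.3  0.6 -2.1] t 24.3
  turn units 0.02 then shift [ 0.09 -0.06 -0.  ]
```

View pics/e3.png

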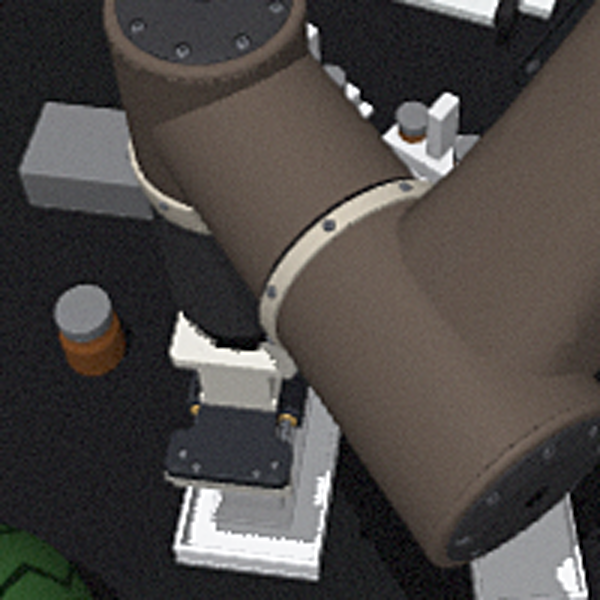

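Nearly on the floor; lower 2–3 mm more, then release and rise.

step_arm(
  steps=[
    [[0.1, 0, 0], 0],
    [[0.05, 0, 0], 0],
    [[0, 0, 0], 0],
    [[0, 0, 0], 0],
  ],
)

```text
time_s: 24.77
tcp_pos: [0.4705, 0.3964, 0.0908]
eef_rot: [-152.9, 89.9, 44.7]
contact_force: [-1.9, -0.8, 5.4]
gripper_width: 0.016
```

step_arm(
  steps=[
    [[0, 0, 0], 0],
    [[0, 0, 0], 0],
    [[0, 0, 0], 0],
    [[0, 0, 0], 0],
    [[0, 0, 0], 0],
    [[0, 0, 0], 0],
    [[-0.3, 0, 0], 0],
    [[-1, 0, 0], 0],
    [[-1, 0, 0], 0],
    [[-1, 0, 0], 0],
    [[-1, 0, 0], 0],
    [[-1, 0, 0], 0],
    [[0, 0, 0], 0],
  ],
  fingers=0.4,
)

```text
time_s: 25.85
tcp_pos: [0.4718, 0.3975, 0.2007]
eef_rot: [-151.3, 89.6, 46.3]
contact_force: [0.7, 0.0, 0.7]
gripper_width: 0.0525
```

```bash
python3 - <<'E'
from h import *
go(*RB[:2],.19,RB[2])
crop("side",(160,200,360,400),"pics/e5.png");crop("top",(70,140,270,290),"pics/e6.png")
E
```

```text
tcp [0.4718 0.3975 0.2007] jaw -72.4 tilt 0.41 j6 49.3 w 0.0525 F [0.7 0.  0.7] t 25.9
  turn units -9.63 then shift [ 0.41 10.39 14.26]
```

View pics/e5.png

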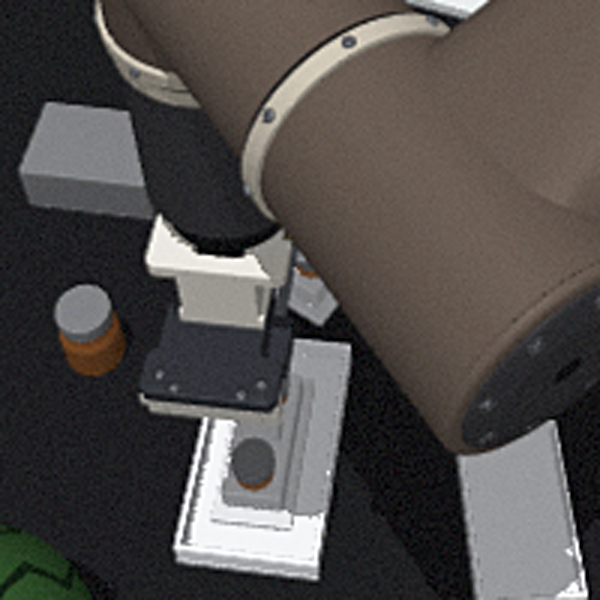

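View pics/e6.png

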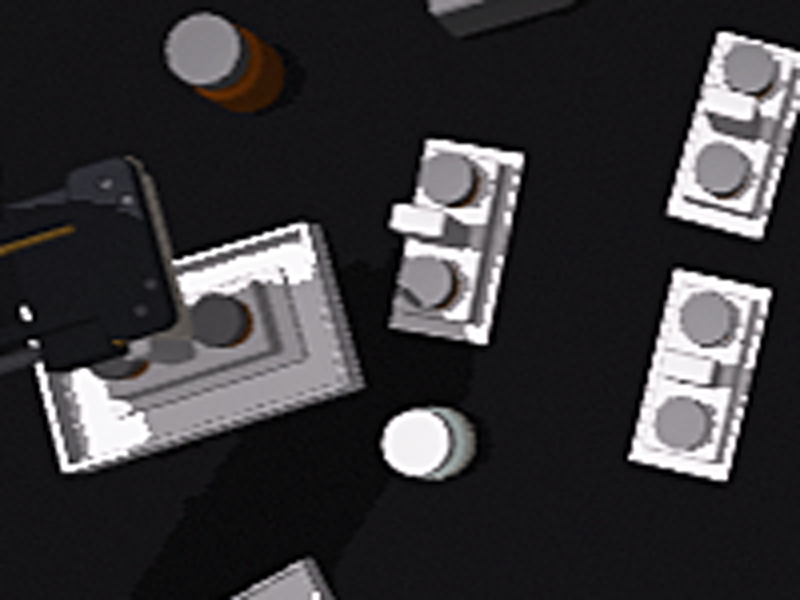

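step_arm(
  steps=[
    [[0, 0, 0], 1],
    [[0, 0, 0], 1],
    [[0, 0, 0], 1],
    [[0, 0, 0], 1],
    [[0, 0, 0], 1],
    [[0, 0, 0], 1],
    [[0, 0, 0], 1],
    [[0, 0, 0], 1],
    [[0, 0, 0], 1],
    [[0, 0, 0], 1],
    [[0, 0, 0], 1],
    [[0, 0, 0], 1],
    [[0, 0, 0], 1],
    [[0, 0, 0], 1],
    [[0, 0, 0], 1],
    [[0, 0, 0], 1],
    [[0, 0, 0], 1],
    [[0, 0, 0], 1],
    [[0, 0, 0], 1],
    [[0, 0, 0], 1],
  ],
)

```text
time_s: 27.62
tcp_pos: [0.4697, 0.3954, 0.1944]
eef_rot: [153.4, 89.9, -129.3]
contact_force: [0.3, -0.3, -0.3]
gripper_width: 0.0524
```

step_arm(
  steps=[
    [[0, -0.7, -1], 0.4],
    [[0, -0.7, -1], 0],
    [[0, -0.7, -1], 0],
    [[0, -0.7, -1], 0],
    [[0, -0.7, -1], 0],
    [[0, -0.7, -1], 0],
    [[0, -0.7, -1], 0],
    [[0, -0.7, -1], 0],
    [[0, -0.7, -1], 0],
    [[0, -0.8, -1], 0],
    [[0, -0.8, -1], 0],
    [[0, -0.8, -1], 0],
    [[0, -0.8, -1], 0],
    [[0, -0.6, -0.9], 0],
    [[0, 0, 0], 0],
    [[0, 0, 0], 0],
  ],
)

```text
time_s: 28.95
tcp_pos: [0.5947, 0.0745, 0.1944]
eef_rot: [123.1, 89.9, -161.9]
contact_force: [0.1, 0.3, -0.3]
gripper_width: 0.0524
```

```bash
python3 - <<'E'
from h import *
go(*RB[:2],.087,RB[2])
crop("side",(190,180,360,310),"pics/f1.png");crop("top",(160,140,360,290),"pics/f2.png")
E
```

```text
tcp [0.5947 0.0745 0.1944] jaw 165.0 tilt 0.11 j6 -40.8 w 0.0524 F [ 0.1  0.3 -0.3] t 28.9
  turn units -0.06 then shift [ 5.37 -0.37 -0.17]
```

View pics/f1.png

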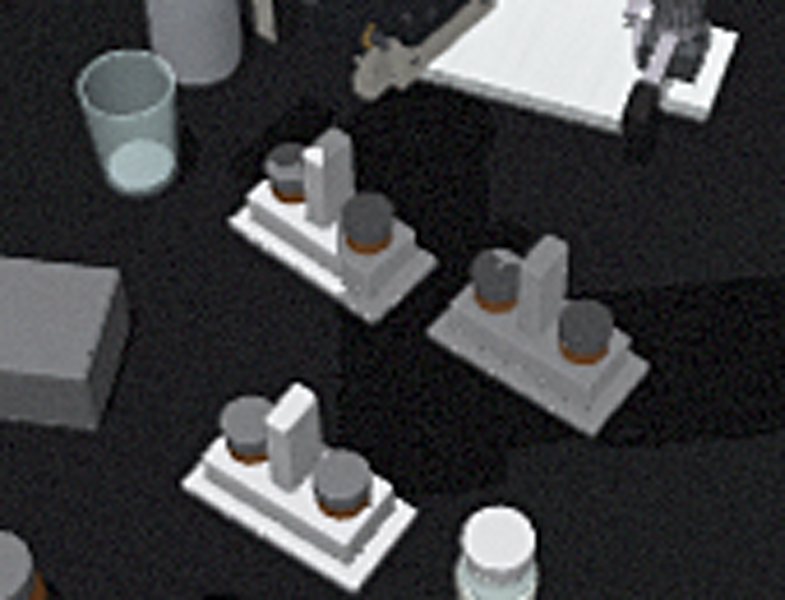

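step_arm(
  steps=[
    [[0, -0.4, -0.2], 0],
    [[1, 0, 0], 0],
    [[1, 0, 0], 0],
    [[1, 0, 0], 0],
    [[1, 0, 0], 0],
    [[1, 0, 0], 0],
    [[0.4, 0, 0], 0],
    [[0.1, 0, 0], 0],
    [[0, 0, 0], 0],
    [[0, 0, 0], 0],
  ],
)

```text
time_s: 29.88
tcp_pos: [0.6025, 0.0703, 0.0866]
eef_rot: [-65.0, 89.9, 10.2]
contact_force: [1.0, -0.0, -0.2]
gripper_width: 0.0525
```

```bash
python3 - <<'E'
from h import *
go(*RB[:2],.085,RB[2])
crop("side",(190,180,360,310),"pics/f3.png")
E
```

```text
tcp [0.6025 0.0703 0.0866] jaw 165.2 tilt 0.08 j6 -39.9 w 0.0525 F [ 1.  -0.  -0.2] t 29.9
  turn units -0.03 then shift [ 0.08  0.07 -0.08]
```

View pics/f3.png

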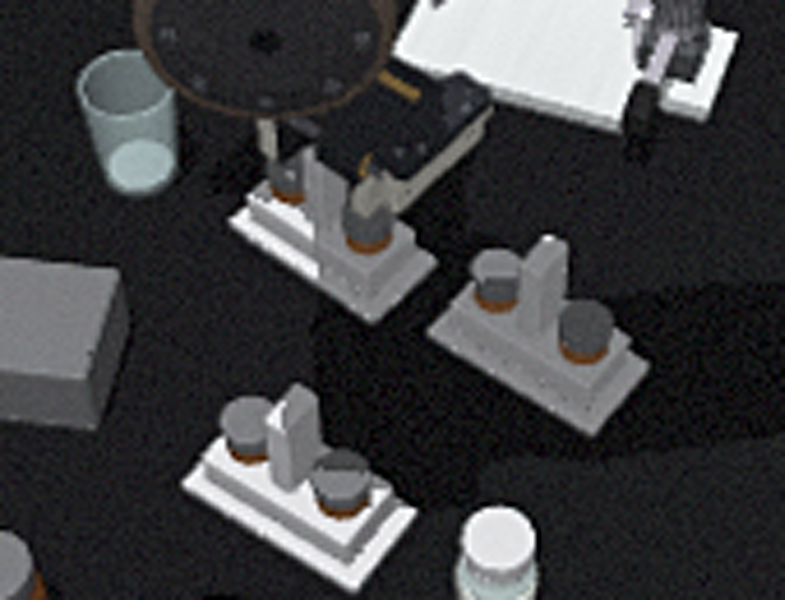

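Straddling the handle. Grip and lift.

step_arm(
  steps=[
    [[0, 0, 0], 0],
    [[0, 0, 0], 0],
    [[0, 0, 0], 0],
    [[0, 0, 0], 0],
    [[0, 0, 0], 0],
    [[0, 0, 0], 0],
    [[0, 0, 0], 0],
  ],
  fingers=1,
  grip_force=60,
)

```text
time_s: 30.52
tcp_pos: [0.6019, 0.0698, 0.0856]
eef_rot: [-63.9, 90.0, 11.2]
contact_force: [-0.8, -0.3, 0.6]
gripper_width: 0.0155
```

step_arm(
  steps=[
    [[-0.5, 0, 0], 0],
    [[-1, 0, 0], 0],
    [[-1, 0, 0], 0],
    [[-0.5, 0, 0], 0],
    [[0, 0, 0], -1],
    [[0, 0, 0], -1],
    [[0, 0, 0], -1],
    [[0, 0, 0], 0],
  ],
)

```text
time_s: 31.18
tcp_pos: [0.6015, 0.0699, 0.1456]
eef_rot: [52.9, 90.0, 146.3]
contact_force: [-0.3, -0.7, -2.4]
gripper_width: 0.0156
```

```bash
python3 - <<'E'
from h import *
p=lo(0,.106);go(p[0],p[1],.115,3.13)
E
```

```text
tcp [0.6015 0.0699 0.1456] jaw -176.6 tilt 0.02 j6 -21.7 w 0.0156 F [-0.3 -0.7 -2.4] t 31.2
  turn units 0.05 then shift [ 1.53  2.97 -9.54]
```

step_arm(
  steps=[
    [[0, 0.3, -1], 0],
    [[0, 0.3, -1], 0],
    [[0, 0.3, -1], 0],
    [[0, 0.3, -1], 0],
    [[0, 0.3, -1], 0],
    [[0, 0.3, -1], 0],
    [[0, 0.3, -1], 0],
    [[0, 0.3, -1], 0],
    [[0, 0.3, -1], 0],
    [[0, 0.3, -0.5], 0],
    [[0, 0, 0], 0],
    [[0, 0, 0], 0],
  ],
)

```text
time_s: 32.18
tcp_pos: [0.5519, -0.1234, 0.1456]
eef_rot: [30.0, 90.0, 122.9]
contact_force: [0.4, 0.5, -2.7]
gripper_width: 0.0159
```

```bash
python3 - <<'E'
from h import *
p=lo(0,.106);go(p[0],p[1],.0975,3.13)
crop("side",(270,120,390,210),"pics/m1.png");crop("top",(290,140,450,260),"pics/m2.png")
E
```

```text
tcp [ 0.5519 -0.1234  0.1456] jaw -177.0 tilt 0.01 j6 -4.2 w 0.0159 F [ 0.4  0.5 -2.7] t 32.2
  turn units -0.03 then shift [ 2.4  -0.03 -0.02]
```

View pics/m1.png

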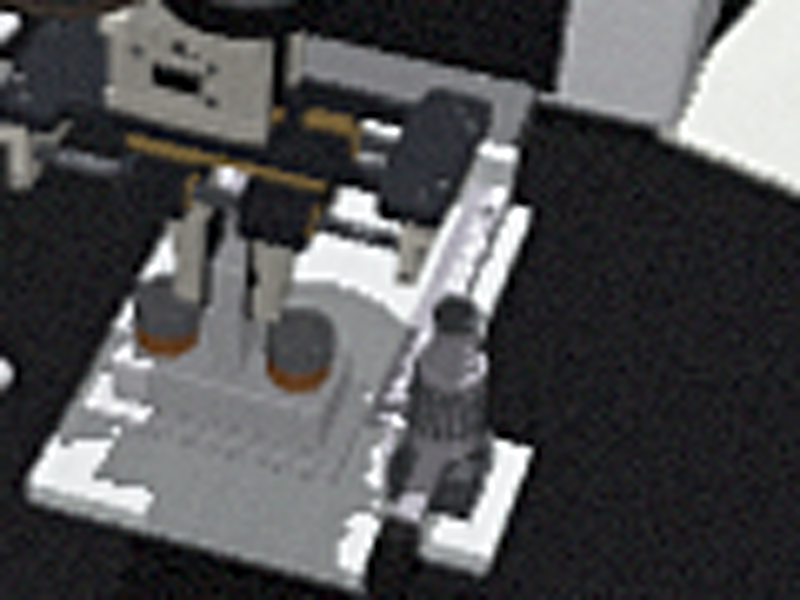

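View pics/m2.png

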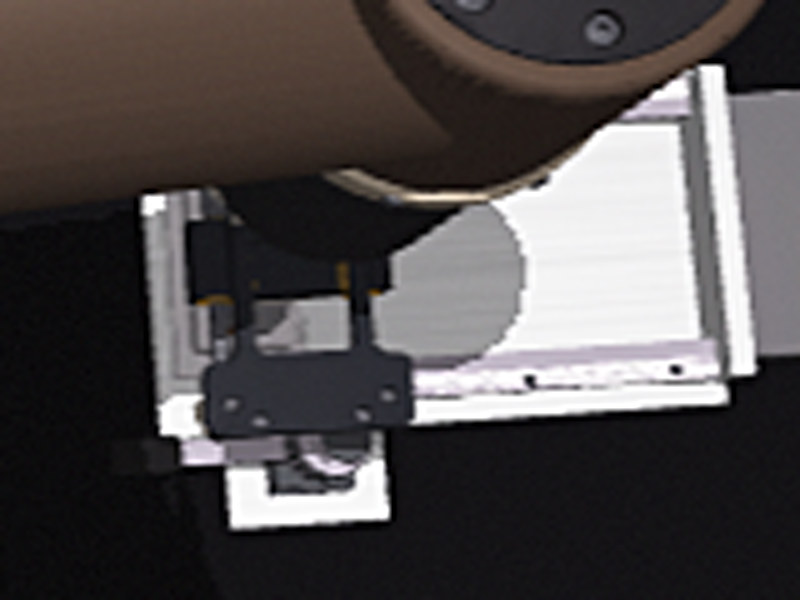

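step_arm(
  steps=[
    [[1, 0, 0], 0],
    [[0.9, 0, 0], 0],
    [[0.3, 0, 0], 0],
    [[0.2, 0, 0], 0],
    [[0, 0, 0], 0],
    [[0, 0, 0], 0],
    [[0, 0, 0], 0],
  ],
)

```text
time_s: 32.87
tcp_pos: [0.5528, -0.1228, 0.0981]
eef_rot: [-92.1, 90.0, 1.1]
contact_force: [0.2, 0.1, -3.1]
gripper_width: 0.0156
```

```bash
python3 - <<'E'
from h import *
p=lo(0,-.095);go(p[0],p[1],.0975,3.13)
E
```

```text
tcp [ 0.5528 -0.1228  0.0981] jaw -176.8 tilt 0.05 j6 -4.1 w 0.0156 F [ 0.2  0.1 -3.1] t 32.9
  turn units 0.01 then shift [  0.03   0.02 -10.1 ]
```

step_arm(
  steps=[
    [[0.03, 0, -0.3], 0],
    [[0, 0, -0.6], 0],
    [[0, 0, -0.6], 0],
    [[0, 0, -0.6], 0],
    [[0, 0, -0.6], 0],
    [[0, 0, -0.6], 0],
    [[0, 0, -0.6], 0],
    [[0, 0, -0.6], 0],
    [[0, 0, 0], 0],
    [[0, 0, 0], 0],
  ],
)

```text
time_s: 33.7
tcp_pos: [0.5577, -0.2155, 0.0976]
eef_rot: [-136.4, 89.9, -43.3]
contact_force: [0.6, -2.2, 6.7]
gripper_width: 0.0156
```

step_arm(
  steps=[
    [[0, 0, -0.6], 0],
    [[0, 0, -0.6], 0],
    [[0, 0, -0.6], 0],
    [[0, 0, -0.6], 0],
    [[0, 0, -0.6], 0],
    [[0, 0, -0.6], 0],
    [[0, 0, -0.6], 0],
    [[0, 0, -0.6], 0],
    [[0, 0, -0.3], 0],
    [[0, 0, 0], 0],
    [[0, 0, 0], 0],
  ],
)

```text
time_s: 34.62
tcp_pos: [0.563, -0.3171, 0.0977]
eef_rot: [-141.7, 89.9, -48.6]
contact_force: [0.0, -2.9, 5.5]
gripper_width: 0.0155
```

```bash
python3 - <<'E'
from h import *
p=lo(0,-.095);go(p[0],p[1],.0975,3.13)
E
```

```text
tcp [ 0.563  -0.3171  0.0977] jaw -176.9 tilt 0.1 j6 15.1 w 0.0155 F [ 0.  -2.9  5.5] t 34.6
  turn units -0.01 then shift [ 0.01 -0.   -0.38]
```

step_arm(
  steps=[
    [[0, 0, -0.15], 0],
    [[0, 0, -0.15], 0],
    [[0, 0, -0.1], 0],
    [[0, 0, -0.1], 0],
    [[0, 0, -0.1], 0],
    [[0, 0, 0], 0],
    [[0, 0, 0], 0],
  ],
)

```text
time_s: 35.2
tcp_pos: [0.5633, -0.3256, 0.0979]
eef_rot: [-6.3, 89.9, 86.9]
contact_force: [-2.1, 13.1, 13.5]
gripper_width: 0.0159
```

```bash
python3 - <<'E'
from h import *
p=lo(0,-.095);go(p[0],p[1],.0975,3.13)
crop("side",(270,110,390,200),"pics/m3.png");crop("top",(290,140,450,260),"pics/m4.png")
E
```

```text
tcp [ 0.5633 -0.3256  0.0979] jaw -176.8 tilt 0.12 j6 16.2 w 0.0159 F [-2.1 13.1 13.5] t 35.2
  turn units 0.01 then shift [ 0.02 -0.01  0.05]
```

View pics/m3.png

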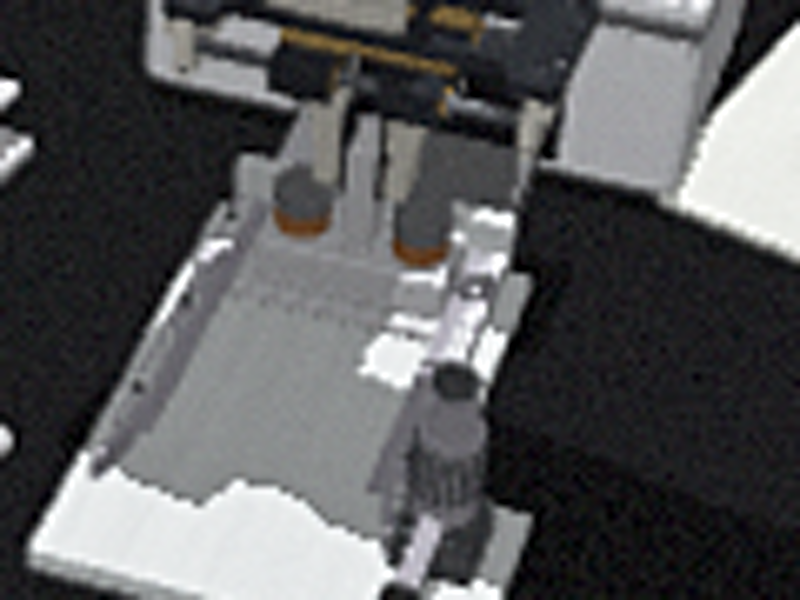

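step_arm(
  steps=[
    [[0, 0, 0.05], 0],
    [[0, 0, 0], 0],
    [[0, 0, 0], 0],
    [[0, 0, 0], 0],
    [[0, 0, 0], 0],
    [[0, 0, 0], 0],
    [[-0.5, 0, 0], 0],
    [[-1, 0, 0], 0],
    [[-1, 0, 0], 0],
    [[-1, 0, 0], 0],
    [[-1, 0, 0], 0],
    [[0, 0, 0], 0],
  ],
  fingers=0.4,
)

```text
time_s: 36.3
tcp_pos: [0.5655, -0.3269, 0.1927]
eef_rot: [-118.4, 89.6, -25.2]
contact_force: [1.1, 0.4, 1.3]
gripper_width: 0.0524
```

step_arm(
  steps=[
    [[0, 0, 1], 0],
    [[0, 0, 1], 0],
    [[0, 0, 1], 0],
    [[0, 0, 1], 0],
    [[0, 0, 1], 0],
    [[0, 0, 1], 0],
    [[0, 0, 1], 0],
    [[0, 0, 1], 0],
    [[0, 0, 1], 0],
    [[0, 0, 1], 0],
    [[0, 0, 0], 0],
  ],
)

```text
time_s: 37.22
tcp_pos: [0.5524, -0.1237, 0.1877]
eef_rot: [-69.3, 89.9, 24.0]
contact_force: [0.6, -0.8, -0.3]
gripper_width: 0.0523
```

```bash
python3 - <<'E'
from h import *
go(*RC[:2],.18,RC[2])
crop("side",(190,110,390,260),"pics/m5.png");crop("top",(160,140,440,290),"pics/m6.png")
E
```

```text
tcp [ 0.5524 -0.1237  0.1877] jaw -176.7 tilt 0.06 j6 -3.9 w 0.0523 F [ 0.6 -0.8 -0.3] t 37.2
  turn units 2.69 then shift [0.38 7.3  9.42]
```

View pics/m6.png

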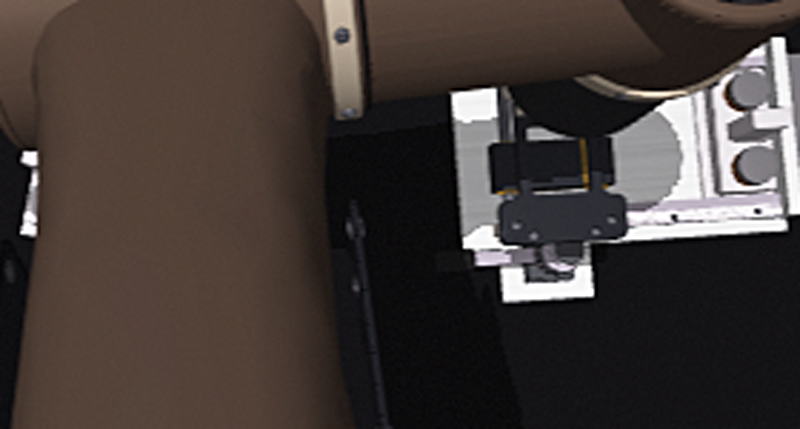

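View pics/m5.png

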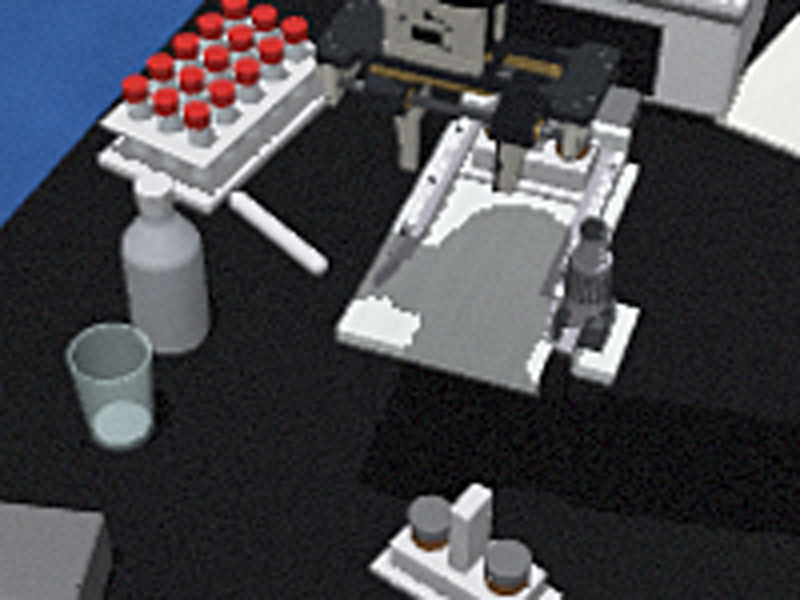

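step_arm(
  steps=[
    [[0, 0, 0], 1],
    [[0, 0, 0], 1],
    [[0, 0, 0], 0.7],
    [[0, 0.7, 1], 0],
    [[0, 0.8, 1], 0],
    [[0, 0.8, 1], 0],
    [[0, 0.8, 1], 0],
    [[0, 0.8, 1], 0],
    [[0, 0.8, 1], 0],
    [[0, 0.8, 1], 0],
    [[0, 0.8, 1], 0],
    [[0, 0.8, 1], 0],
    [[0, 0.2, 0.4], 0],
    [[0, 0, 0], 0],
    [[0, 0, 0], 0],
  ],
)

```text
time_s: 38.57
tcp_pos: [0.453, 0.0899, 0.1872]
eef_rot: [-70.6, 90.0, 6.4]
contact_force: [0.2, 0.6, 0.2]
gripper_width: 0.0526
```

```bash
cp h.py h2.py; python3 - <<'E'
from fit import *
from h import *
go(*RC[:2],.0855,RC[2])
s=capture("side"); overlay("side",s,(200,180,360,310),[("rack",RC,0),("rack",RA,0)],"pics/n1.png")
E
```

```text
tcp [0.453  0.0899 0.1872] jaw 167.0 tilt 0.02 j6 -48.8 w 0.0526 F [0.2 0.6 0.2] t 38.6
  turn units -0.02 then shift [5.09 0.08 0.12]
```

View pics/n1.png

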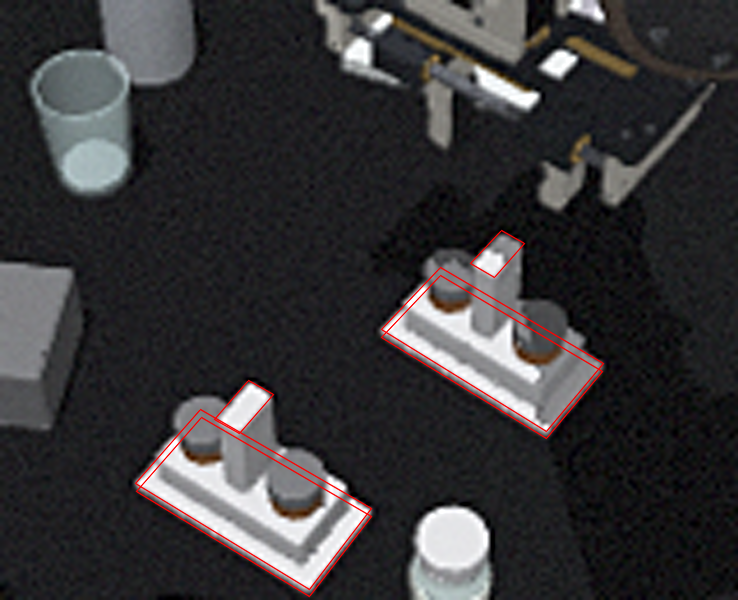

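Both unmoved; descend and grip.

step_arm(
  steps=[
    [[1, 0.1, 0.1], 0],
    [[1, 0, 0], 0],
    [[1, 0, 0], 0],
    [[1, 0, 0], 0],
    [[0.8, 0, 0], 0],
    [[0.3, 0, 0], 0],
    [[0, 0, 0], 0],
    [[0, 0, 0], 0],
  ],
)

```text
time_s: 39.28
tcp_pos: [0.4517, 0.0918, 0.0852]
eef_rot: [171.4, 90.0, -111.7]
contact_force: [0.2, -0.1, 0.4]
gripper_width: 0.0528
```

step_arm(
  steps=[
    [[0, 0, 0], 0],
    [[0, 0, 0], 0],
    [[0, 0, 0], 0],
    [[0, 0, 0], 0],
    [[0, 0, 0], 0],
    [[0, 0, 0], 0],
    [[0, 0, 0], 0],
  ],
  fingers=1,
)

```text
time_s: 39.87
tcp_pos: [0.4516, 0.0926, 0.0853]
eef_rot: [-56.2, 89.9, 20.7]
contact_force: [1.2, 0.7, 1.4]
gripper_width: 0.0156
```

step_arm(
  steps=[
    [[-0.5, 0, 0], 0],
    [[-1, 0, 0], 0],
    [[-1, 0, 0], 0],
    [[-0.5, 0, 0], 0],
    [[0, 0, 0], -1],
    [[0, 0, 0], -1],
    [[0, 0, 0], -0.7],
    [[0, 0, 0], 0],
  ],
)

```text
time_s: 40.53
tcp_pos: [0.4506, 0.0922, 0.1445]
eef_rot: [100.4, 89.9, -166.3]
contact_force: [-0.2, -1.3, -3.7]
gripper_width: 0.0154
```

```bash
python3 - <<'E'
from h import *
p=lo(0,.106);go(p[0],p[1],.115,3.13)
E
```

```text
tcp [0.4506 0.0922 0.1445] jaw -176.7 tilt 0.06 j6 -32.9 w 0.0154 F [-0.2 -1.3 -3.7] t 40.5
  turn units 0.03 then shift [  1.47  -4.5  -11.06]
```

step_arm(
  steps=[
    [[0, -0.9, -0.6], 0],
    [[0, -0.9, -0.6], 0],
    [[0, -0.9, -0.6], 0],
    [[0, -0.9, -0.6], 0],
    [[0, -0.9, -0.6], 0],
    [[0, 0, -1], 0],
    [[0, 0, -1], 0],
    [[0, 0, -1], 0],
    [[0, 0, -1], 0],
    [[0, 0, -1], 0],
    [[0, 0, -1], 0],
    [[0, 0, -1], 0],
    [[0, 0, -0.9], 0],
    [[0, 0, 0], 0],
    [[0, 0, 0], 0],
  ],
)

```text
time_s: 41.78
tcp_pos: [0.5524, -0.1211, 0.1442]
eef_rot: [82.8, 89.9, 175.7]
contact_force: [0.1, -0.1, -2.9]
gripper_width: 0.0154
```

```bash
python3 - <<'E'
from h import *
p=lo(0,.106);go(p[0],p[1],.0973,3.13)
crop("side",(270,120,390,210),"pics/n2.png");
E
```

```text
tcp [ 0.5524 -0.1211  0.1442] jaw -177.1 tilt 0.09 j6 -4.5 w 0.0154 F [ 0.1 -0.1 -2.9] t 41.8
  turn units -0.04 then shift [ 2.34 -0.   -0.14]
```

View pics/n2.png

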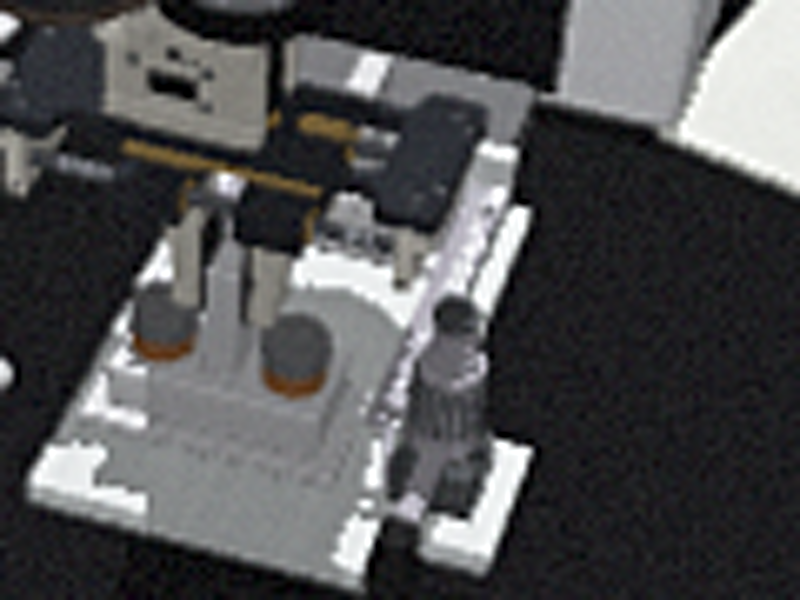

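step_arm(
  steps=[
    [[1, 0, 0], 0],
    [[0.9, 0, 0], 0],
    [[0.3, 0, 0], 0],
    [[0.2, 0, 0], 0],
    [[0, 0, 0], 0],
    [[0, 0, 0], 0],
    [[0, 0, -0.3], 0],
    [[0, 0, -0.6], 0],
    [[0, 0, -0.6], 0],
    [[0, 0, -0.6], 0],
    [[0, 0, -0.6], 0],
    [[0, 0, -0.6], 0],
    [[0, 0, -0.6], 0],
    [[0, 0, -0.6], 0],
    [[0, 0, 0], 0],
    [[0, 0, 0], 0],
  ],
)

```text
time_s: 43.17
tcp_pos: [0.5583, -0.2118, 0.0974]
eef_rot: [-138.7, 89.9, -45.6]
contact_force: [-0.6, -1.5, 5.0]
gripper_width: 0.0156
```

step_arm(
  steps=[
    [[0, 0, -0.6], 0],
    [[0, 0, -0.6], 0],
    [[0, 0, -0.6], 0],
    [[0, 0, -0.4], 0],
    [[0, 0, 0], 0],
    [[0, 0, 0], 0],
  ],
)

```text
time_s: 43.67
tcp_pos: [0.5608, -0.2556, 0.0974]
eef_rot: [-141.2, 89.9, -48.0]
contact_force: [0.7, -2.8, 5.8]
gripper_width: 0.0152
```

```bash
python3 - <<'E'
from h import *
p=lo(0,-.035);go(p[0],p[1],.0973,3.13)
E
```

```text
tcp [ 0.5608 -0.2556  0.0974] jaw -176.9 tilt 0.08 j6 9.4 w 0.0152 F [ 0.7 -2.8  5.8] t 43.7
  turn units -0.0 then shift [ 0.    0.06 -0.45]
```

step_arm(
  steps=[
    [[0, 0, -0.15], 0],
    [[0, 0, -0.15], 0],
    [[0, 0, -0.1], 0],
    [[0, 0, -0.1], 0],
    [[0, 0, -0.1], 0],
    [[0, 0, 0], 0],
    [[0, 0, 0], 0],
  ],
)

```text
time_s: 44.25
tcp_pos: [0.5614, -0.2655, 0.0974]
eef_rot: [-50.5, 90.0, 42.7]
contact_force: [-0.5, 4.6, 7.0]
gripper_width: 0.0156
```

```bash
python3 - <<'E'
from h import *
p=lo(0,-.035);go(p[0],p[1],.0973,3.13)
crop("side",(270,110,390,200),"pics/n3.png");crop("top",(310,140,450,245),"pics/n4.png")
E
```

```text
tcp [ 0.5614 -0.2655  0.0974] jaw -176.8 tilt 0.05 j6 10.6 w 0.0156 F [-0.5  4.6  7. ] t 44.2
  turn units 0.01 then shift [0.   0.05 0.05]
```

View pics/n3.png

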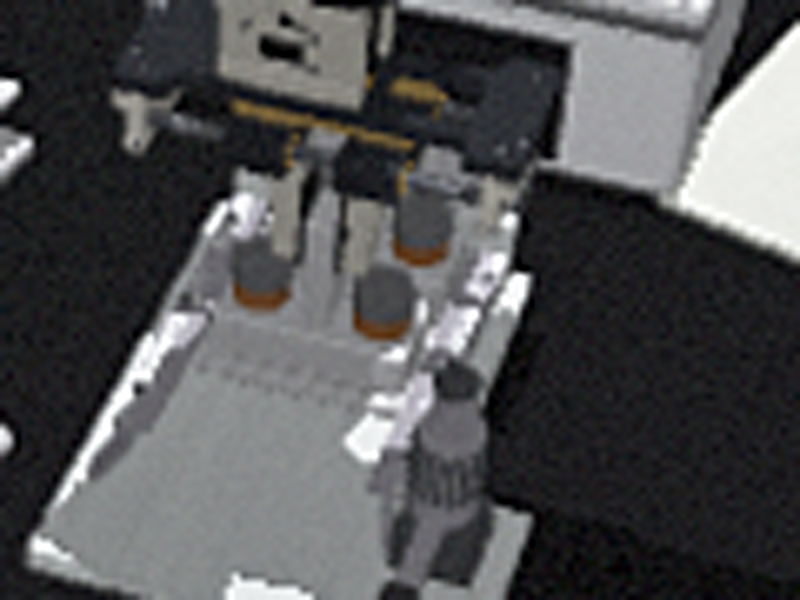

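step_arm(
  steps=[
    [[0, 0, -0.08], 0],
    [[0, 0, 0], 0],
    [[0, 0, 0], 0],
  ],
)

```text
time_s: 44.6
tcp_pos: [0.5613, -0.2661, 0.0975]
eef_rot: [-19.0, 89.9, 74.2]
contact_force: [-1.4, 10.3, 11.5]
gripper_width: 0.016
```

step_arm(
  steps=[
    [[0, 0, 0.08], 0],
    [[0, 0, 0], 0],
    [[0, 0, 0], 0],
    [[0, 0, 0], 0],
    [[0, 0, 0], 0],
    [[0, 0, 0], 0],
    [[-0.5, 0, 0], 0],
    [[-1, 0, 0], 0],
    [[-1, 0, 0], 0],
    [[-1, 0, 0], 0],
    [[-1, 0, 0], 0],
    [[0, 0, 0], 0],
  ],
  fingers=0.4,
)

```text
time_s: 45.6
tcp_pos: [0.5631, -0.2671, 0.1924]
eef_rot: [-112.6, 89.6, -19.4]
contact_force: [0.8, 0.1, 1.1]
gripper_width: 0.0525
```

step_arm(
  steps=[
    [[0, 0, 1], 0],
    [[0, 0, 1], 0],
    [[0, 0, 1], 0],
    [[0, 0, 1], 0],
    [[0, 0, 1], 0],
    [[0, 0, 1], 0],
    [[0, 0, 1], 0],
    [[0, 0, 0], 0],
  ],
)

```text
time_s: 46.27
tcp_pos: [0.5533, -0.124, 0.1877]
eef_rot: [-66.5, 89.9, 26.7]
contact_force: [-0.5, 0.3, -0.5]
gripper_width: 0.0522
```

```bash
python3 - <<'E'
from fit import *
go(*RA[:2],.18,RA[2])
s=capture("side"); overlay("side",s,(200,130,400,280),[("rack",RA,0)],"pics/n5.png")
E
```

```text
tcp [ 0.5533 -0.124   0.1877] jaw -176.8 tilt 0.06 j6 -3.9 w 0.0522 F [-0.5  0.3 -0.5] t 46.3
  turn units 2.11 then shift [ 0.39  3.91 17.95]
```

View pics/n5.png

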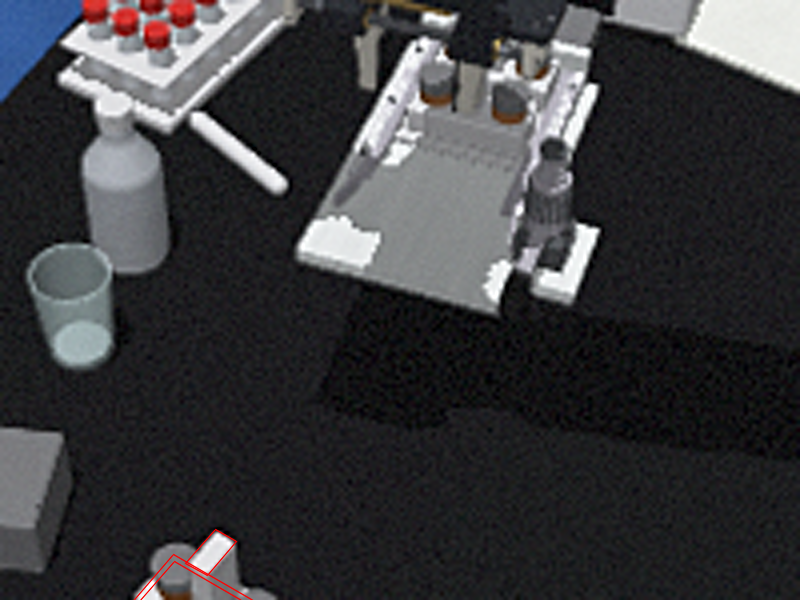

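Row of two in; rack A still in place. Go to it.

step_arm(
  steps=[
    [[0, 0, 0], 1],
    [[0, 0, 0], 1],
    [[0, 0.2, 1], 0.1],
    [[0, 0.2, 1], 0],
    [[0, 0.2, 1], 0],
    [[0, 0.2, 1], 0],
    [[0, 0.2, 1], 0],
    [[0, 0.2, 1], 0],
    [[0, 0.2, 1], 0],
    [[0, 0.2, 1], 0],
    [[0, 0.2, 1], 0],
    [[0, 0.2, 1], 0],
    [[0, 0.2, 1], 0],
    [[0, 0.2, 1], 0],
    [[0, 0.2, 1], 0],
    [[0, 0.2, 1], 0],
    [[0, 0.3, 1], 0],
    [[0, 0.3, 1], 0],
    [[0, 0.3, 1], 0],
    [[0, 0.2, 0.9], 0],
  ],
)

```text
time_s: 47.98
tcp_pos: [0.5352, 0.2401, 0.1873]
eef_rot: [-68.6, 90.0, 11.9]
contact_force: [-0.8, 0.8, -0.7]
gripper_width: 0.0529
```

step_arm(
  steps=[
    [[0, 0, 0], 0],
    [[0, 0, 0], 0],
  ],
)

```text
time_s: 48.15
tcp_pos: [0.5353, 0.2398, 0.1869]
eef_rot: [160.4, 90.0, -119.0]
contact_force: [-0.3, 0.8, -0.5]
gripper_width: 0.0525
```

```bash
python3 - <<'E'
from fit import *
go(*RA[:2],.0855,RA[2])
s=capture("side"); overlay("side",s,(190,190,350,310),[("rack",RA,0)],"pics/n6.png")
E
```

```text
tcp [0.5353 0.2398 0.1869] jaw 170.6 tilt 0.02 j6 -52.6 w 0.0525 F [-0.3  0.8 -0.5] t 48.1
  turn units 0.0 then shift [5.07 0.04 0.16]
```

View pics/n6.png

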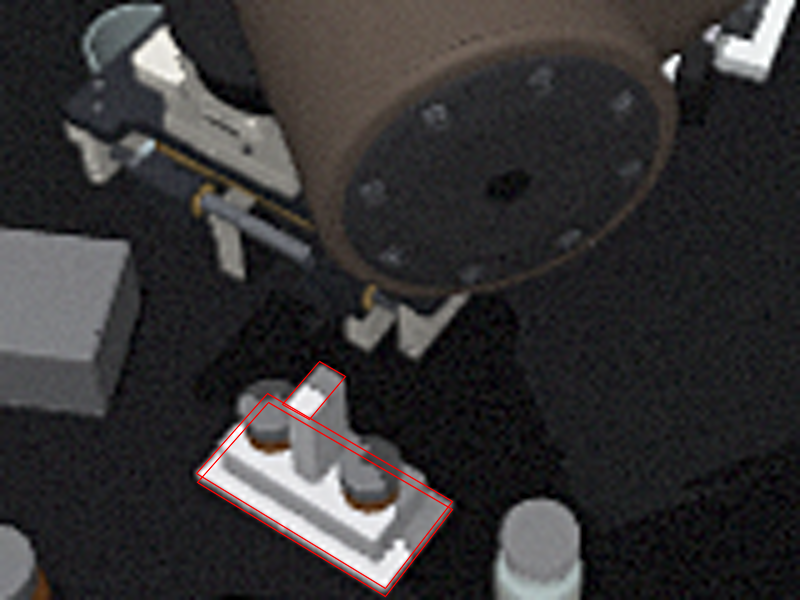

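step_arm(
  steps=[
    [[1, 0, 0.1], 0],
    [[1, 0, 0], 0],
    [[1, 0, 0], 0],
    [[1, 0, 0], 0],
    [[0.8, 0, 0], 0],
    [[0.3, 0, 0], 0],
    [[0, 0, 0], 0],
    [[0, 0, 0], 0],
  ],
)

```text
time_s: 48.87
tcp_pos: [0.5358, 0.241, 0.0855]
eef_rot: [-125.0, 90.0, -44.5]
contact_force: [-0.1, 0.7, -0.0]
gripper_width: 0.0524
```

step_arm(
  steps=[
    [[0, 0, 0], 0],
    [[0, 0, 0], 0],
    [[0, 0, 0], 0],
    [[0, 0, 0], 0],
    [[0, 0, 0], 0],
    [[0, 0, 0], 0],
    [[0, 0, 0], 0],
  ],
  fingers=1,
)

```text
time_s: 49.45
tcp_pos: [0.5355, 0.2417, 0.0852]
eef_rot: [-61.2, 90.0, 19.4]
contact_force: [0.3, -0.2, 2.0]
gripper_width: 0.0157
```

step_arm(
  steps=[
    [[-0.5, 0, 0], 0],
    [[-1, 0, 0], 0],
    [[-1, 0, 0], 0],
    [[-0.5, 0, 0], 0],
    [[0, 0, 0], -1],
    [[0, 0, 0], -1],
    [[0, 0, 0], -0.1],
    [[0, 0, 0], 0],
  ],
)

```text
time_s: 50.12
tcp_pos: [0.535, 0.2414, 0.1448]
eef_rot: [109.0, 90.0, -158.0]
contact_force: [-0.4, 0.1, -3.6]
gripper_width: 0.0155
```

```bash
python3 - <<'E'
from h import *
p=lo(0,.106);go(p[0],p[1],.115,3.13)
E
```

```text
tcp [0.535  0.2414 0.1448] jaw -177.0 tilt 0.04 j6 -40.3 w 0.0155 F [-0.4  0.1 -3.6] t 50.1
  turn units -0.02 then shift [  1.49   0.12 -18.28]
```

step_arm(
  steps=[
    [[0, 0, -0.5], 0],
    [[0, 0, -1], 0],
    [[0, 0, -1], 0],
    [[0, 0, -1], 0],
    [[0, 0, -1], 0],
    [[0, 0, -1], 0],
    [[0, 0, -1], 0],
    [[0, 0, -1], 0],
    [[0, 0, -1], 0],
    [[0, 0, -1], 0],
    [[0, 0, -1], 0],
    [[0, 0, -1], 0],
    [[0, 0, -1], 0],
    [[0, 0, -1], 0],
    [[0, 0, -1], 0],
    [[0, 0, -1], 0],
    [[0, 0, -1], 0],
    [[0, 0, -1], 0],
    [[0, 0, -0.7], 0],
    [[0, 0, 0], 0],
  ],
)

```text
time_s: 51.78
tcp_pos: [0.5546, -0.1244, 0.1445]
eef_rot: [106.4, 89.9, -160.8]
contact_force: [0.0, 0.5, -3.0]
gripper_width: 0.0159
```

step_arm(
  steps=[
    [[0, 0.1, 0], 0],
    [[0, 0, 0], 0],
  ],
)

```text
time_s: 51.95
tcp_pos: [0.5526, -0.122, 0.1447]
eef_rot: [74.7, 90.0, 167.8]
contact_force: [0.4, -0.6, -2.6]
gripper_width: 0.0158
```

```bash
python3 - <<'E'
from h import *
p=lo(0,.106);go(p[0],p[1],.0972,3.13)
crop("side",(270,120,390,210),"pics/q1.png");
E
```

```text
tcp [ 0.5526 -0.122   0.1447] jaw -177.0 tilt 0.05 j6 -4.3 w 0.0158 F [ 0.4 -0.6 -2.6] t 52.0
  turn units -0.02 then shift [ 2.37  0.01 -0.09]
```

View pics/q1.png

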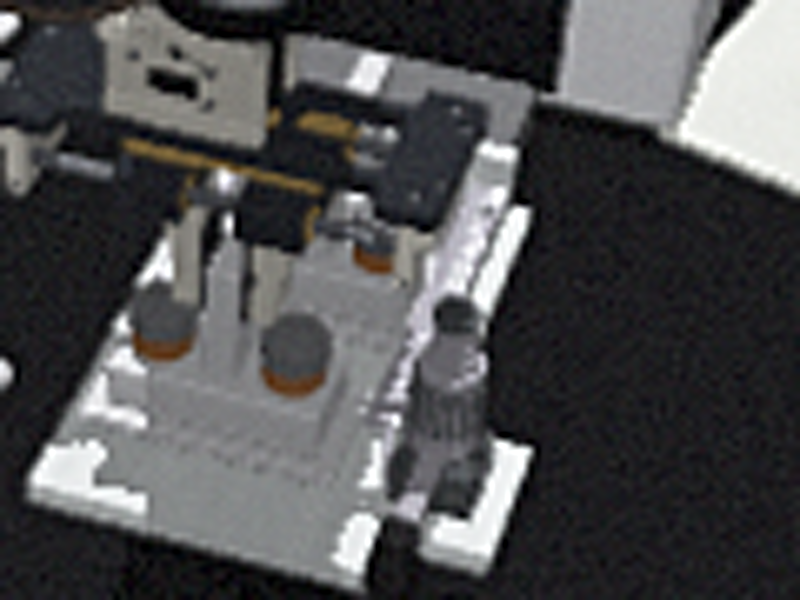

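step_arm(
  steps=[
    [[1, 0, 0], 0],
    [[0.9, 0, 0], 0],
    [[0.3, 0, 0], 0],
    [[0.2, 0, 0], 0],
    [[0, 0, 0], 0],
    [[0, 0, 0], 0],
    [[0, 0, -0.3], 0],
    [[0, 0, -0.6], 0],
    [[0, 0, -0.6], 0],
    [[0, 0, -0.6], 0],
    [[0, 0, -0.6], 0],
    [[0, 0, -0.6], 0],
    [[0, 0, -0.5], 0],
    [[0, 0, 0], 0],
    [[0, 0, 0], 0],
  ],
)

```text
time_s: 53.25
tcp_pos: [0.5576, -0.1991, 0.0972]
eef_rot: [-137.2, 90.0, -44.1]
contact_force: [-0.2, -1.5, 2.2]
gripper_width: 0.0156
```

step_arm(
  steps=[
    [[0, 0, -0.15], 0],
    [[0, 0, -0.15], 0],
    [[0, 0, -0.1], 0],
    [[0, 0, -0.1], 0],
    [[0, 0, 0], 0],
    [[0, 0, 0], 0],
  ],
)

```text
time_s: 53.75
tcp_pos: [0.5582, -0.2069, 0.0973]
eef_rot: [-24.0, 89.9, 69.2]
contact_force: [-0.8, 5.8, 5.5]
gripper_width: 0.0155
```

```bash
python3 - <<'E'
from h import *
p=lo(0,.025);go(p[0],p[1],.0973,3.13)
E
```

```text
tcp [ 0.5582 -0.2069  0.0973] jaw -176.8 tilt 0.06 j6 4.8 w 0.0155 F [-0.8  5.8  5.5] t 53.8
  turn units 0.01 then shift [-0.    0.06  0.11]
```

step_arm(
  steps=[
    [[0, 0, -0.1], 0],
    [[0, 0, 0], 0],
    [[0, 0, 0], 0],
  ],
)

```text
time_s: 54.0
tcp_pos: [0.5582, -0.2078, 0.0975]
eef_rot: [-13.4, 89.9, 79.8]
contact_force: [-2.9, 11.7, 8.8]
gripper_width: 0.0159
```

step_arm(
  steps=[
    [[0, 0, 0.1], 0],
    [[0, 0, 0], 0],
    [[0, 0, 0], 0],
    [[0, 0, 0], 0],
    [[0, 0, 0], 0],
    [[0, 0, 0], 0],
    [[-0.5, 0, 0], 0],
    [[-1, 0, 0], 0],
    [[-1, 0, 0], 0],
    [[-1, 0, 0], 0],
    [[-1, 0, 0], 0],
    [[0, 0, 0], 0],
  ],
  fingers=0.4,
)

```text
time_s: 55.0
tcp_pos: [0.5602, -0.2086, 0.1923]
eef_rot: [-107.1, 89.6, -13.9]
contact_force: [1.4, -0.6, -0.4]
gripper_width: 0.0525
```

step_arm(
  steps=[
    [[0, 0, 1], 0],
    [[0, 0, 1], 0],
    [[0, 0, 1], 0],
    [[0, 0, 1], 0],
    [[0, 0, 1], 0],
    [[0, 0, 1], 0],
    [[0, 0, 1], 0],
    [[0, 0, 1], 0],
    [[0, 0, 0], 0],
  ],
  fingers=0.4,
)

```text
time_s: 55.75
tcp_pos: [0.5493, -0.0458, 0.1877]
eef_rot: [-67.1, 89.9, 26.1]
contact_force: [-0.5, -1.1, -0.6]
gripper_width: 0.0526
```

```bash
python3 - <<'E'
from fit import *
go(.461,-.1647,.16,-87)
rk=[("rack",(*lo(0,y)[:2],3.13),.012) for y in(-.095,-.035,.025)]
s=capture("side");crop("side",(270,110,390,200),"pics/q2.png",img=s);overlay("side",s,(270,110,390,200),rk,"pics/q3.png")
t=capture("top");overlay("top",t,(310,140,450,245),rk,"pics/q4.png")
E
```

```text
tcp [ 0.5493 -0.0458  0.1877] jaw -176.8 tilt 0.06 j6 -12.3 w 0.0526 F [-0.5 -1.1 -0.6] t 55.8
  turn units -14.96 then shift [1.38 5.71 4.72]
```

View pics/q2.png

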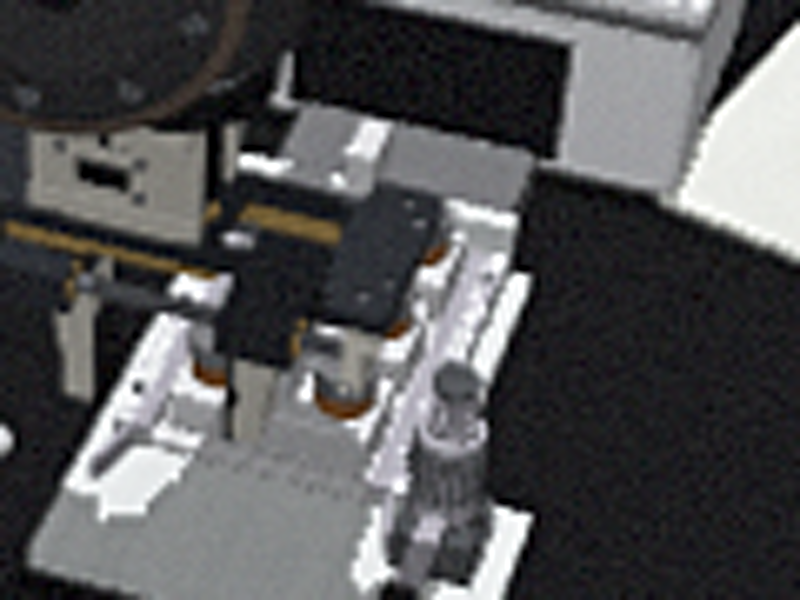

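View pics/q4.png

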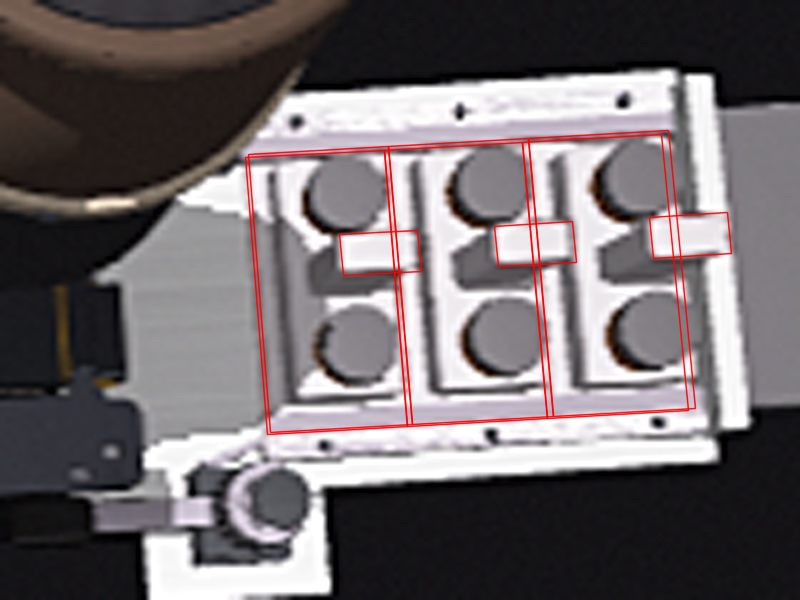

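```bash
python3 - <<'E'
from h import *
go(.461,-.1648,.165,3.13)
E
```

```text
tcp [ 0.5493 -0.0476  0.1875] jaw -176.8 tilt 0.03 j6 -12.2 w 0.0524 F [-0.6  0.2 -1.1] t 55.9
  turn units 0.02 then shift [ 1.12  4.73 -5.61]
```

step_arm(
  steps=[
    [[0, 0.9, -1], 0],
    [[0, 0.9, -1], 0],
    [[0, 0.9, -1], 0],
    [[0, 0.9, -1], 0],
    [[0, 0.9, -1], 0],
    [[0, 0.2, -0.6], 0],
    [[1, 0, 0], 0],
    [[0, 0, 0], 0],
    [[0, 0, 0], 0],
  ],
  fingers=0.15,
)

```text
time_s: 56.6
tcp_pos: [0.4607, -0.1659, 0.1667]
eef_rot: [91.7, 89.9, -175.3]
contact_force: [-0.0, -0.6, 0.9]
gripper_width: 0.0744
```

```bash
python3 - <<'E'
from h import *
go(.461,-.1648,.079,3.13)
crop("side",(270,110,390,200),"pics/r1.png")
E
```

```text
tcp [ 0.4607 -0.1659  0.1667] jaw -176.9 tilt 0.12 j6 -0.2 w 0.0744 F [-0.  -0.6  0.9] t 56.6
  turn units -0.01 then shift [ 4.38 -0.03  0.05]
```

View pics/r1.png

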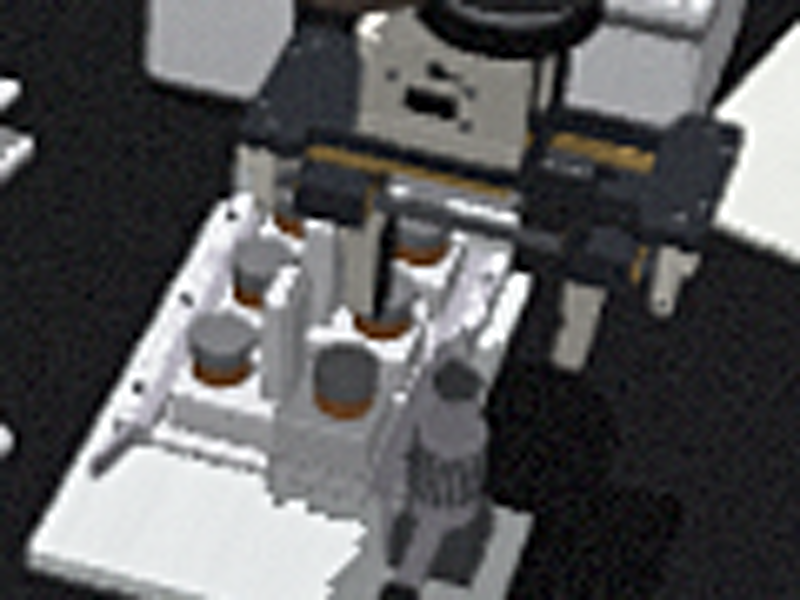

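step_arm(
  steps=[
    [[1, 0, 0], 0],
    [[1, 0, 0], 0],
    [[1, 0, 0], 0],
    [[0.8, 0, 0], 0],
    [[0.4, 0, 0], 0],
    [[0.2, 0, 0], 0],
    [[0, 0, 0], 0],
    [[0, 0, 0], 0],
  ],
)

```text
time_s: 57.32
tcp_pos: [0.4623, -0.165, 0.0797]
eef_rot: [-105.9, 89.9, -12.7]
contact_force: [-0.6, -0.3, -0.2]
gripper_width: 0.0744
```

step_arm(
  steps=[
    [[0, 0, 0], 0],
    [[0, 0, 0], 0],
    [[0, 0, 0], 0],
    [[0, 0, 0], 0],
    [[0, 0, 0], 0],
    [[0, 0, 0], 0],
    [[0, 0, 0], 0],
    [[0, 0, 0], 0],
  ],
  fingers=1,
  grip_force=40,
)

```text
time_s: 57.98
tcp_pos: [0.4616, -0.1651, 0.079]
eef_rot: [-105.8, 90.0, -12.6]
contact_force: [0.5, 0.1, 1.3]
gripper_width: 0.0312
```

step_arm(
  steps=[
    [[-0.3, 0, 0], 0],
    [[-0.3, 0, 0], 0],
    [[-0.05, 0, 0], 0],
    [[0, 0, 0], 0],
    [[0, 0, 0], 0],
    [[0, 0, 0], 0],
  ],
)

```text
time_s: 58.48
tcp_pos: [0.4615, -0.1651, 0.0917]
eef_rot: [-36.4, 90.0, 56.7]
contact_force: [3.2, -1.1, -11.3]
gripper_width: 0.0313
```

Well centred, lifted ~12.7 mm. Turn clockwise 90°.

step_arm(
  steps=[
    [[0, 0, 0], 0.8],
    [[0, 0, 0], 0.8],
    [[0, 0, 0], 0.8],
    [[0, 0, 0], 0.8],
    [[0, 0, 0], 0.8],
    [[0, 0, 0], 0.8],
    [[0, 0, 0], 0.8],
    [[0, 0, 0], 0.8],
    [[0, 0, 0], 0.8],
    [[0, 0, 0], 0.8],
    [[0, 0, 0], 0.8],
    [[0, 0, 0], 0.8],
    [[0, 0, 0], 0.8],
    [[0, 0, 0], 0.8],
    [[0, 0, 0], 0.8],
    [[0, 0, 0], 0.8],
    [[0, 0, 0], 0.8],
    [[0, 0, 0], 0.8],
    [[0, 0, 0], 0.6],
    [[0, 0, 0], 0.2],
  ],
)

```text
time_s: 60.15
tcp_pos: [0.4615, -0.165, 0.0917]
eef_rot: [-156.6, 90.0, -154.8]
contact_force: [3.7, -0.3, -10.6]
gripper_width: 0.0316
```

```bash
python3 - <<'E'
from h import *
go(.461,-.1648,.079,-86.87)
print(get_state()["moment"].round(2))
crop("side",(270,110,390,200),"pics/r2.png")
E
```

```text
tcp [ 0.4615 -0.165   0.0917] jaw 91.8 tilt 0.02 j6 -91.5 w 0.0316 F [  3.7  -0.3 -10.6] t 60.1
  turn units -0.22 then shift [ 0.64  0.01 -0.02]
[-0.12 -1.44  0.88]
```

View pics/r2.png

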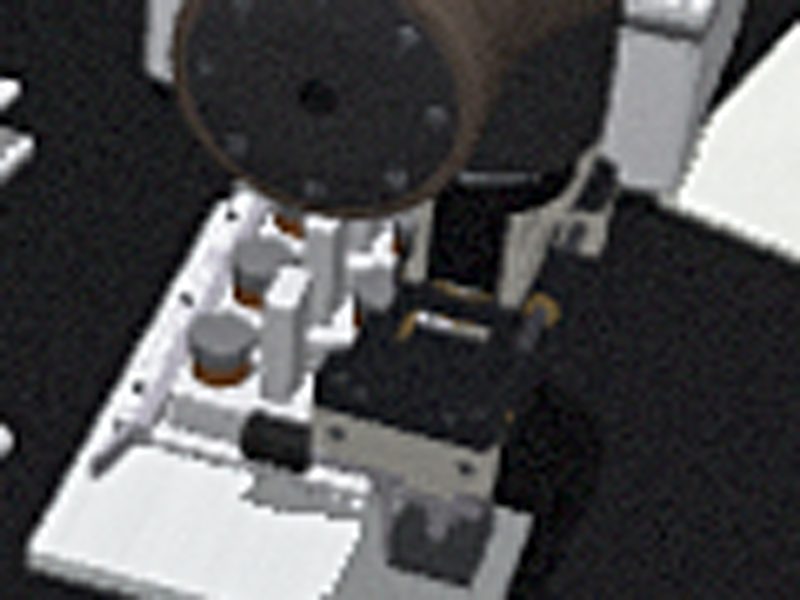

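step_arm(
  steps=[
    [[0.2, 0, 0], 0],
    [[0.2, 0, 0], 0],
    [[0.2, 0, 0], 0],
    [[0, 0, 0], 0],
    [[0, 0, 0], 0],
  ],
)

```text
time_s: 60.62
tcp_pos: [0.4616, -0.1651, 0.0798]
eef_rot: [-160.1, 90.0, -158.1]
contact_force: [2.5, -0.5, -6.6]
gripper_width: 0.0313
```

step_arm(
  steps=[
    [[0, 0, 0], 0],
    [[0, 0, 0], 0],
    [[0, 0, 0], 0],
    [[0, 0, 0], 0],
    [[0, 0, 0], 0],
    [[0, 0, 0], 0],
    [[-0.5, 0, 0], 0],
    [[-1, 0, 0], 0],
    [[-1, 0, 0], 0],
    [[-1, 0, 0], 0],
    [[-1, 0, 0], 0],
    [[-1, 0, 0], 0],
    [[-1, 0, 0], 0],
    [[0, 0, 0], 0],
  ],
  fingers=0.1,
)

```text
time_s: 61.78
tcp_pos: [0.4635, -0.1654, 0.214]
eef_rot: [-10.4, 89.6, -8.4]
contact_force: [0.9, -0.1, 0.1]
gripper_width: 0.0789
```

step_arm(
  steps=[
    [[0, -1, 0], 0],
    [[0, -1, 0], 0],
    [[0, -1, 0], 0],
    [[0, -1, 0], 0],
    [[0, -1, 0], 0],
    [[0, -1, 0], 0],
    [[0, -1, 0], 0],
    [[0, -1, 0], 0],
    [[0, -1, 0], 0],
    [[0, -1, 0], 0],
    [[0, -1, 0], 0],
    [[0, -1, 0], 0],
    [[0, 0, 0], 0],
  ],
)

```text
time_s: 62.87
tcp_pos: [0.4694, -0.4076, 0.209]
eef_rot: [-170.6, 89.9, -168.7]
contact_force: [0.3, -0.5, 0.8]
gripper_width: 0.0788
```

```bash
python3 - <<'E'
from fit import *
go(.461,-.1648,.2,-86.87)
rk=[("rack",(*lo(0,y)[:2],3.13),.012) for y in(-.095,-.035,.025)]
s=capture("side");cv2.imwrite("pics/s9.png",s);t=capture("top");cv2.imwrite("pics/t9.png",t)
crop("side",(270,110,390,200),"pics/r3.png",img=s);crop("top",(310,140,450,245),"pics/r4.png",img=t)
E
```

```text
tcp [ 0.4694 -0.4076  0.209 ] jaw 91.8 tilt 0.06 j6 -65.2 w 0.0788 F [ 0.3 -0.5  0.8] t 62.9
  turn units -0.22 then shift [ 0.45 12.14  0.24]
```

View pics/s9.png

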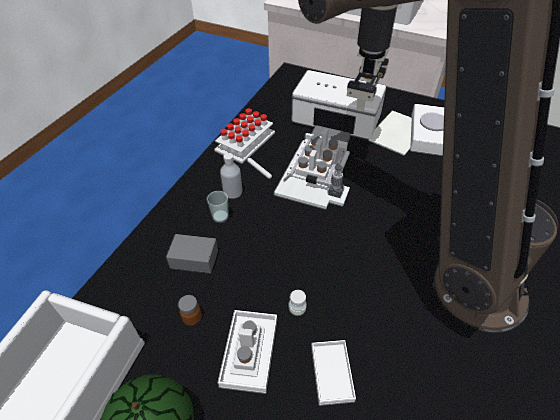

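View pics/r3.png

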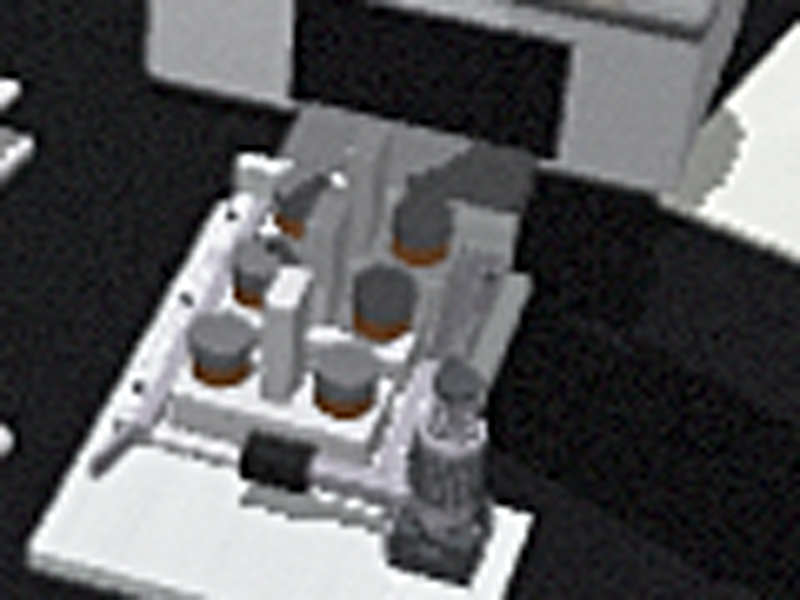

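View pics/r4.png

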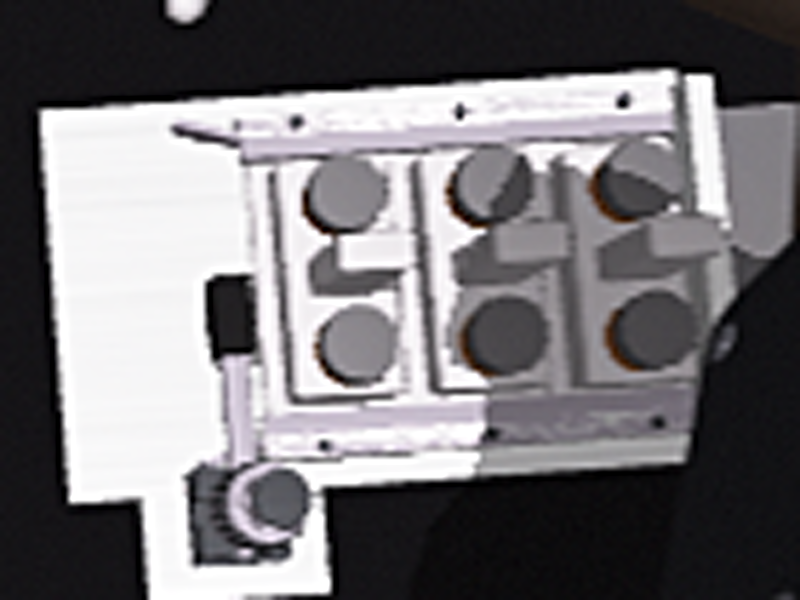

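```bash
python3 - <<'E'
from fit import *
for a,b,n,bx in[("top0","t9","top",(340,185,366,240)),("side0","s9","side",(300,165,350,205))]:
    A,B=[cv2.imread(f"pics/{q}.png") for q in(a,b)];x0,y0,x1,y1=bx
    print(n,np.abs(A[y0:y1,x0:x1].astype(int)-B[y0:y1,x0:x1]).mean())
    cv2.imwrite(f"pics/cmp_{n}.png",cv2.resize(np.hstack([A[y0:y1,x0:x1],B[y0:y1,x0:x1]]),None,fx=7,fy=7,interpolation=cv2.INTER_CUBIC))
overlay("top",cv2.imread("pics/t9.png"),(70,140,270,290),[("tray",TRAY,0),("rack",(.4705,.3965,-72.5),.0045)],"pics/tr9.png")
E
```

```text
top 12.602564102564102
side 16.693166666666666
```

View pics/cmp_side.png

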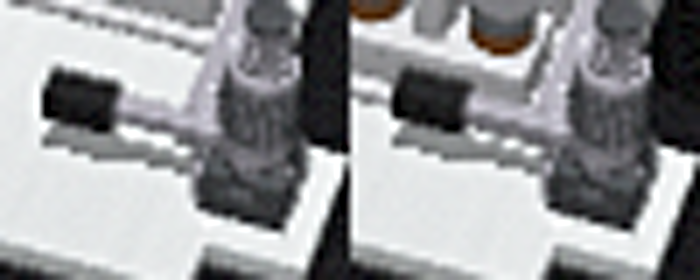

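View pics/tr9.png

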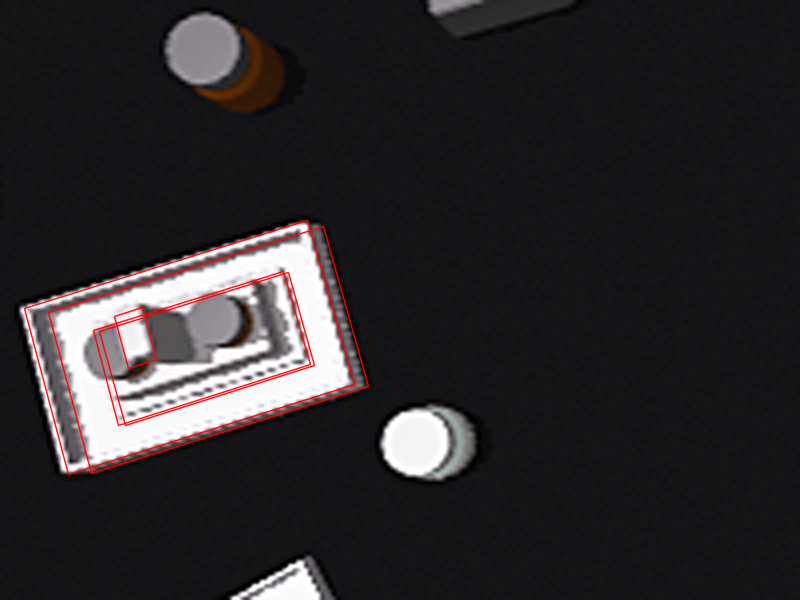

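The gate and collar look the same as at the start (left half of the comparison before, right half after). The finished rack stands flat in the tray, and the robot is clear of everything.

```bash
python3 -c "
from plant import *
print(close_job())"
```

```text
the job is handed in; nothing more can be done
None
```

The changeover is complete and handed in after about 63 s of the 210 s allowed. `close_job` gives no verdict, so these results are from my own checks.

- **Gate opened:** I lifted the collar and swung the gate open, which took two grips. The last wrist joint would have run out of range in a single 90° turn, so I set the collar down halfway and re-gripped. It then dropped into the open notch.
- **Finished rack:** I slid it out from under the lips and stood it in the larger white tray. It is flat and upright, within about 2 mm of the tray's centre.
- **Waiting racks:** All three were present. I slid each one in until I felt contact of 10–13 N, the first against the end stop and the others against the rack ahead. The image overlay shows them square to the lane at the three rack places, touching.
- **Gate shut:** The collar was lifted, and the gate turned against its shut stop and released. In the last pictures the gate arm and collar sit where they did at the start.
- **Other things on the bench:** None appears moved or knocked over in the last pictures, compared by eye. The gripper is well clear of everything.

No check failed. I saw no sign of a rack being knocked aside or of the grip slackening. The last contact positions came out 1–2 mm closer to the stop than calculated, which is within the 2 mm camera calibration.

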